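Tare the dial scale with the picking tray and weigh the carton

TASK

Weigh the small carton net on the bench dial scale: slide the scale's transit lock fully to its free end and stand the empty blue tray on the middle of the pan, then turn the zero knob until the pointer reads zero (the red triangle) with only the tray on. Let go of the knob, then set the carton down in the tray so that the dial shows its weight; put things down gently so that the pan is never driven to its stop, and leave the other things on the bench where they are.

Things in the scene. Friction and masses are not known exactly. Their poses are not given: they have to be found in the camera images.
- scale: Grey bench dial scale, fixed; 275 mm deep (its x, front to back), 260 mm wide (its y, to the left), deck 87 mm high. Origin: centre of its underside. Its front is a fascia sloping up and back at 25 degrees (its normal leans 25 degrees from vertical to the front, -x). On it, left to right: lock slide, dial, zero knob, their middles 59 mm high. The steel pan is on top, behind it.
- knob_grip (a point): Point on the zero knob's axis, 27 mm off the fascia, at its right. Black round fluted knob, 34 mm diameter, standing 37 mm off the fascia, with a 42 mm skirt on its lowest 6 mm. Site z is the knob's axis, out of the fascia, 25 degrees from vertical; point x turns with the knob. Nearest beside it: the dial's bezel ring, 34 mm from the axis, 6 mm high.
- zero_knob (a joint): Angle of the zero knob (rad), growing clockwise as seen by the operator looking at the fascia; range -0.9 to 2.6. It is geared to the dial plate: the plate turns the same way by the same angle. About 0.04 N m of friction; it stays where it is left.
- pointer (a joint): Angle of the black pointer (rad), growing clockwise as seen by the operator; 0 points straight up the fascia. It is driven by the pan: 5 rad for 1 kg (0.1 rad, one small division, for 20 g). The pointer reads zero when its angle equals that of zero_knob.
- pointer_tip (a point): The tip of the pointer, 46 mm from the dial's centre.
- dial_zero (a point): The zero mark of the white dial plate, a red triangle, 46 mm from the dial's centre. The dial plate (109 mm diameter, in a dark bezel) turns with the zero knob; small divisions of 20 g, longer marks each 100 g and the longest each 200 g, run clockwise from the red triangle.
- dial_300 (a point): The longer mark at 300 g on the dial plate (the third longer mark clockwise from the red triangle), 46 mm from the dial's centre.
- lock (a joint): Travel of the transit lock slide (m): 0 at its outer (left, red) end, locked: the pan cannot sink; 0.022 at its inner (right, green) end, towards the dial: the pan is free. It moves along -y of the scale, needs about 2 N and stays where it is left.
- lock_tab (a point): Middle of the black tab of the transit lock, 11 mm off the fascia, at its left. Tab: 10 mm wide along its travel, 26 mm long up the slope, stands 20 mm off the fascia. Site x points up the slope, y to the scale's left, z out of the fascia. Free space to its left and past its upper and lower ends; at the free end its right side is 19 mm from the bezel ring.
- pan_middle (a point): Middle of the upper face of the flat steel pan, 111 mm above the bench, 140 mm (x of the scale) by 200 mm (y). Its axes are those of the scale.
- pan (a joint): How far the pan has sunk (m): 0 empty, 10 mm for each kg; stop at 14 mm.
- tray_middle (a point): Centre, half-way up (20 mm above its underside), of the open blue plastic tray: 170 mm (its x) by 120 mm (its y), 40 mm high, walls 9 mm thick, floor 4 mm thick; inside 152 by 102 mm. Loose, 0.16 to 0.24 kg. It stands on the bench at the start; it can be lifted by one wall.
- carton_middle (a point): Centre of the small brown cardboard carton, which stands on its long narrow side: 125 mm long (point x), 58 mm wide (point z, level), 74 mm high (point y, vertical). Loose, 300 g, closed and rigid.
- masking_tape: Bystander: roll of masking tape lying flat, 98 mm diameter, 25 mm high. Origin at the centre of its underside.
- stapler: Bystander: red and black stapler, 149 mm long, 44 mm high. Origin at the centre of its underside.
Not all that is in view belongs to the job. What is shaped like the part that bears tray_middle but yellow is not meant.

How it is judged (in metres and radians):
On the way, in this order (a step that is already met when the one before it is completed fails the run):
1. the lock is at its free end and the tray, let go, stands on the middle of the pan (value of joint lock above 0.018 m and horizontal distance between tray_middle and pan_middle below 0.025 m and z of tray_middle in the frame of pan_middle below 0.023 m and contact force between the fingers and tray below 0.1 N), for 0.2 s.
2. with only the tray on the pan and nothing touching tray or knob, the pointer reads zero (distance between pointer_tip and dial_zero below 0.0045 m and contact force between anything else and zero_knob below 0.1 N and contact force between each of the fingers, carton and tray below 0.1 N and horizontal distance between tray_middle and pan_middle below 0.025 m), for 0.3 s.
3. the carton stands in the tray, let go (x of carton_middle in the frame of tray_middle between -0.025 and 0.025 m and y of carton_middle in the frame of tray_middle between -0.03 and 0.03 m and z of carton_middle in the frame of tray_middle below 0.026 m and contact force between the fingers and carton below 0.1 N), for 0.2 s.
At the end, for the whole second after the job is handed in: Lock slid free (over 18 mm); tray flat on the pan, centre within 30 mm of its middle; carton resting on the tray floor (within 25 and 30 mm of its centre lengthwise and across), still; pointer tip within 6 mm of the 300 g mark, having read zero within 4.5 mm with the tray alone (value of joint lock above 0.018 m and horizontal distance between tray_middle and pan_middle below 0.03 m and z of tray_middle in the frame of pan_middle between 0.015 and 0.023 m and x of carton_middle in the frame of tray_middle between -0.025 and 0.025 m and y of carton_middle in the frame of tray_middle between -0.03 and 0.03 m and z of carton_middle in the frame of tray_middle below 0.026 m and distance between pointer_tip and dial_300 below 0.006 m and linear speed of carton below 0.02 m/s); the robot touches nothing.
It fails at once if the pan is driven down to its stop (over 13 mm) (value of joint pan above 0.013 m).
It fails at once if a bystander (tape roll, stapler) is moved by over 30 mm (distance of any of masking_tape, stapler from where it was at the start of the episode above 0.03 m).
It also fails if it takes over 72 s, if anything falls off the work surface, if the arm or the gripper's body presses on something with over 40 N, if the wrist force passes 120 N, or if a joint passes its speed limit or range.

ROBOT

A 7-joint arm with a two-finger parallel gripper is mounted at the origin on a cart in front of the work surface, level with it; the furniture and walls round the work are solid. World frame = base frame: x ahead of the robot, y to its left, z up, the work surface at z = 0. Lengths are in m, angles in degrees, forces in N, time in s.
With the tool pointing down it reaches from about 0.425 to 0.875 m from the base axis. Payload 4.7 kg.
Tool frame: the origin (TCP) lies midway between the tips of the shut fingers; the grasp point (between the pads) lies env.grip_point_offset behind it (env.grip_point_offset is the distance from the TCP to the grasp point, in m); x points along the fingers, y is the direction in which the jaws open and shut, and the axes are right-handed (so a half turn about x gives the same grasp; the last joint's range is limited). The gripper opens to 87 mm and grips with 3 to 60 N. Pads are 19 mm wide; open, the fingers measure 117 mm over their backs; the gripper's body (75 mm by 190 mm) begins 51 mm behind the grasp point.
Start: joints at [-75.166, 18.392, -4.016, 83.108, 1.295, 78.541, -3.26], TCP at [0.158, 0.631, 0.223] pointing down, gripper open.
Joint ranges: [-163.93, 163.93], [-17.29, 119.83], [-79.2, 71.16], [3.27, 140.29], [-89.18, 269.18], [5.43, 117.66], [-154.24, 154.24]. Speed limits (degrees/s): [147.25, 147.25, 180, 180, 180, 180, 180].

INTERFACE

Orientations are given as [roll, pitch, yaw] about the fixed x, y, z axes, in that order (R = Rz(yaw) Ry(pitch) Rx(roll)).
In Python, from cell import readout, read_camera, camera_params, sign_off, spot_in, pinpoint, env gives the robot as it stands.
- The arm moves only by the shell command python3 -m pendant 'ROWS' [OPENING] [FORCE]. ROWS is a JSON object of lists of equal length, an entry for each row: "xyz": the shift along the world's x, y, z in m, a list of three; "turn": the turn about the world's z in rad. A call has 1 to 10 rows; each row shifts and turns the pose as measured when the row begins; what a row does not reach is not made up. A row lasts 1/8 s, in which the tool goes at most 62.5 mm and 10.7 degrees, less where a joint would pass 70% of its speed; a pose out of reach is approached as far as the arm can. A call is refused whole if a number of a shift passes 0.0625 or a number of a turn 0.188, either way. A call with a gripper value outside its range is refused whole. OPENING is the opening, from 0 (shut) to 1 (fully open), set as the call begins (- or left out, the last holds). The fingers move at their own pace and stop on an object; FORCE is the grip in N (left out, the last holds). Time passes only in rows, so rows that do not move let the fingers close. It gives the time, the measured TCP pose, the force and the opening at its end, in the units of the state.
- readout.get_obs(): the state, without advancing time (a new reading comes with each control period).
- read_camera(name): name is "scene" or "top"; returns the picture (420x560x3 uint8, red, green, blue); there is no depth.
- camera_params(name): a dict with "fx", "fy", "cx", "cy" (pixels), "rvec" (rotation vector, rad) and "tvec" (3), from world to camera coordinates, as OpenCV has them. Camera axes: x right, y down, z forward; pixel columns grow to the right and rows downward; lengths in m; the calibration is good to about 2 mm. A picture is of the moment at which its call begins. camera_params takes no time and is no camera call.
- sign_off(): hands the job in, once; it reports no verdict.
Trained networks look in the newest picture that a camera, given by its name, has taken for a name from the list of things; names that differ only in an ending like _2 or _b are one class to them, and where a whole thing is asked for, a point or a joint stands for the part that bears it (a point fixed in the world has none). Each returns a list of dicts, best first, with "score" (0 to 1); they miss things now and then, are a little off and sometimes report something else, mostly with a low value. They report only what shows in the picture. A call takes as long as a camera call. They do not tell look-alikes from the thing itself.
- spot_in(camera, name): "at" ([x, y, z] in m, in the coordinates of the camera as it stood for that picture, good to about 4 mm: the middle of the surface that is visible of it).
- pinpoint(camera, name): "at" ([x, y, z] in m, in the coordinates of the camera as it stood for that picture, good to about 4 mm: a listed point, or the origin of a listed thing).
The state is a dict: "time_s": time; "qpos": joint angles; "joint_velocities": joint speeds; "effort": joint torques, N m; "tool_pos": TCP position; "tool_rot": TCP orientation; "force": force on the tool from outside, world axes, zero at the start; "wrist_torque": the same for the moment, N m; "grip_width": finger opening in m.
Only numpy, scipy, OpenCV 4.12 (cv2) and the standard library are available. Lean on these libraries where they do the work, as an engineer would, in place of code of your own. Each camera call takes 0.05 s, during which the arm holds its last target.

## Working session

There is one attempt and no reset: what is moved stays moved. The work goes in short steps, Python scripts to look and compute and a shell command to move; the robot and the scene stay as the last step left them, time stands still between calls to the robot, and variables do not carry over. Pictures are saved under pics/ and viewed, and the job is handed in when it is done.

```bash
ls; mkdir -p pics
cat > h.py <<'E'
from cell import readout, read_camera, camera_params, sign_off, spot_in, pinpoint, env
import numpy as np, cv2
from scipy.spatial.transform import Rotation as R
def cw(cam,p):
    c=camera_params(cam); r=R.from_rotvec(np.array(c['rvec']).ravel()).as_matrix()
    return r.T@(np.array(p)-np.array(c['tvec']).ravel())
def px(cam,p):
    c=camera_params(cam); r=R.from_rotvec(np.array(c['rvec']).ravel()).as_matrix()
    q=r@np.array(p)+np.array(c['tvec']).ravel(); return np.array([c['fx']*q[0]/q[2]+c['cx'],c['fy']*q[1]/q[2]+c['cy']])
def ray(cam,uv,z):
    c=camera_params(cam); r=R.from_rotvec(np.array(c['rvec']).ravel()).as_matrix()
    o=-r.T@np.array(c['tvec']).ravel(); d=r.T@np.array([(uv[0]-c['cx'])/c['fx'],(uv[1]-c['cy'])/c['fy'],1])
    return o+d*(z-o[2])/d[2]
def snap(cam,name,crop=None,scale=1):
    im=read_camera(cam)
    o=im
    if crop: x0,y0,x1,y1=crop; o=im[y0:y1,x0:x1]
    if scale!=1: o=cv2.resize(o,None,fx=scale,fy=scale,interpolation=cv2.INTER_CUBIC)
    cv2.imwrite('pics/%s.png'%name,o[:,:,::-1]); return im
E
python3 - <<'E'
from h import *
np.set_printoptions(precision=4,suppress=True)
for c in ['scene','top']:
    snap(c,c+'0')
    for n in ['scale','knob_grip','lock_tab','pan_middle','tray_middle','carton_middle','masking_tape','stapler','pointer_tip','dial_zero','dial_300']:
        for d in pinpoint(c,n)[:3]:
            w=cw(c,d['at']); print(c,n,round(d['score'],2),w,px(c,w).round())
print(env.grip_point_offset, readout.get_obs())
E
```

```text
pics
scene scale 0.63 [ 0.6173 -0.0488  0.0003] [265. 210.]
scene scale 0.59 [0.4581 0.3143 0.0314] [155. 191.]
scene knob_grip 0.67 [ 0.5317 -0.1455  0.0798] [274. 223.]
scene knob_grip 0.41 [ 0.6187 -0.0454 -0.0014] [265. 209.]
scene lock_tab 0.57 [0.5347 0.0574 0.0687] [225. 199.]
scene pan_middle 0.73 [ 0.6775 -0.0428  0.112 ] [272. 176.]
scene tray_middle 0.83 [ 0.5403 -0.3787  0.0169] [338. 265.]
scene tray_middle 0.81 [ 0.417  -0.6566  0.0162] [403. 341.]
scene masking_tape 0.87 [ 0.7092  0.2901 -0.0036] [206. 158.]
scene stapler 0.65 [ 0.6888 -0.3374  0.0039] [348. 231.]
scene pointer_tip 0.52 [ 0.5789 -0.0456  0.0867] [257. 200.]
scene dial_zero 0.97 [ 0.5823 -0.0496  0.0842] [258. 200.]
scene dial_300 0.85 [ 0.5479 -0.0944  0.0602] [264. 217.]
scene dial_300 0.38 [ 0.6149 -0.0474 -0.0001] [264. 210.]
top scale 0.87 [ 0.6166 -0.0445 -0.0015] [257. 205.]
top knob_grip 0.47 [ 0.5357 -0.14    0.082 ] [281. 223.]
top lock_tab 0.58 [0.5319 0.0529 0.0674] [231. 224.]
top pan_middle 0.67 [ 0.6775 -0.0435  0.1118] [256. 184.]
top tray_middle 0.75 [ 0.4131 -0.6618  0.0187] [414. 256.
[... 339 characters left out ...]
211.]
top dial_zero 0.65 [ 0.543  -0.3766  0.0159] [340. 223.]
top dial_300 0.76 [ 0.5425 -0.0946  0.0665] [269. 221.]
top dial_300 0.38 [0.5366 0.0539 0.069 ] [230. 222.]
0.0187 {'time_s': 1.2, 'qpos': array([-75.1683,  18.3909,  -4.0174,  83.1086,   1.2943,  78.5411,
        -3.2591]), 'joint_velocities': array([ 0.0307,  0.1578,  0.0685, -0.0744, -0.0983,  0.1489,  0.0017]), 'effort': array([  0.0002, -49.1093,  -0.403 , -31.2771,  -0.0637,   0.0332,
         0.    ]), 'tool_pos': array([0.1575, 0.6306, 0.2226]), 'tool_rot': array([68.9429, 89.9953, 54.9221]), 'force': array([-0.4582,  0.4686, -0.1339]), 'wrist_torque': array([ 0.0053, -0.0224,  0.0005]), 'grip_width': 0.0872970313417284}
```

View pics/scene0.png

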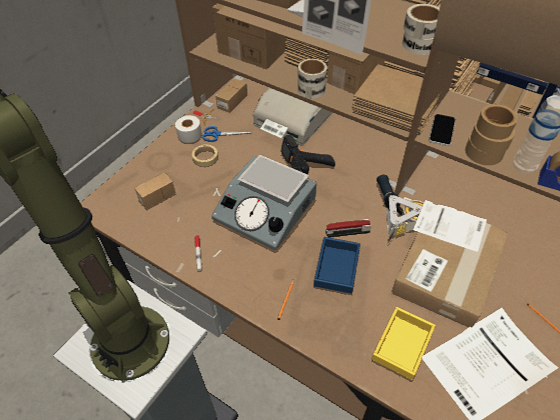

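View pics/top0.png

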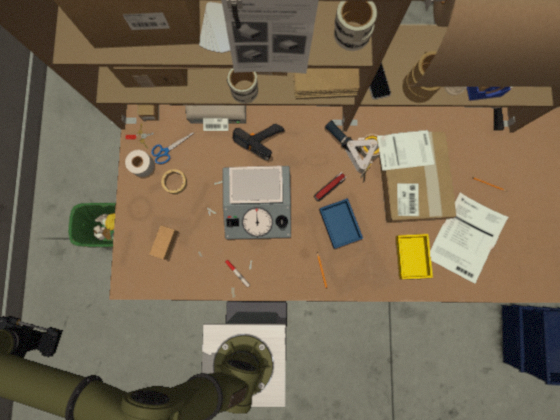

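Run:
```python
from h import *
im=cv2.imread('pics/top0.png'); 
a=cv2.resize(im[150:280,130:450],None,fx=2.5,fy=2.5,interpolation=cv2.INTER_CUBIC); cv2.imwrite('pics/top0c.png',a)
a=cv2.resize(im[170:240,210:300],None,fx=8,fy=8,interpolation=cv2.INTER_CUBIC); cv2.imwrite('pics/top0d.png',a)
print(R.from_euler('xyz',readout.get_obs()['tool_rot'],degrees=True).as_matrix().round(3))
```

```text
[[ 0.     0.242  0.97 ]
 [ 0.     0.97  -0.242]
 [-1.     0.     0.   ]]
```

View crops.

View pics/top0c.png

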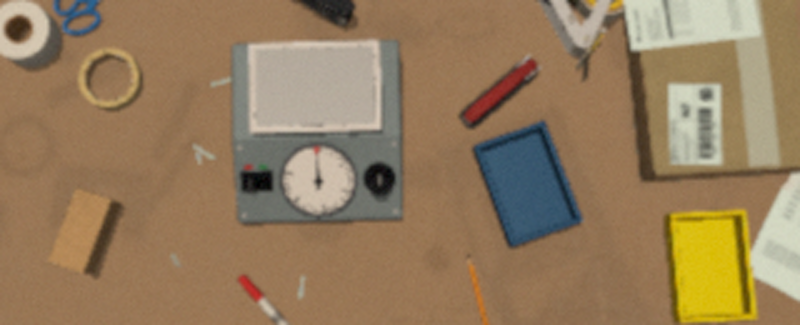

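View pics/top0d.png

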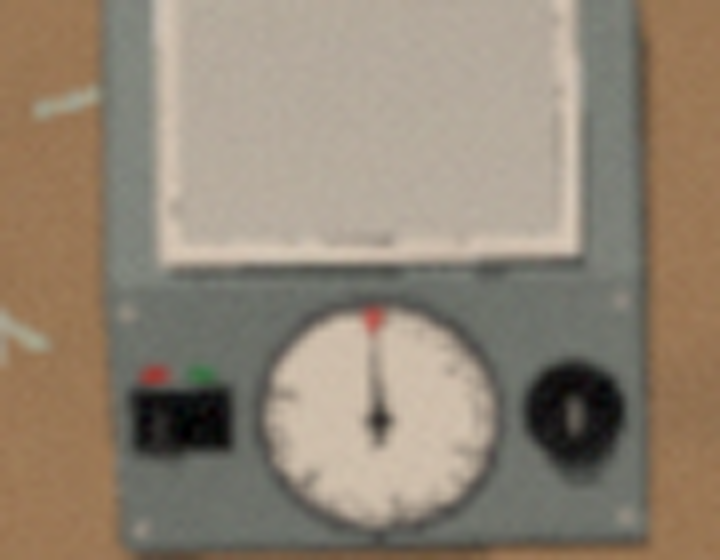

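Run:
```python
from h import *
np.set_printoptions(precision=4,suppress=True)
# pan lower corners & upper, from crop d (offset 210,170, x8)
f=lambda u,v:((u+.5)/8+210-.5,(v+.5)/8+170-.5)
a=ray('top',f(162,264),.111);b=ray('top',f(582,258),.111)
print('pan front',a,b,np.linalg.norm(a-b),np.degrees(np.arctan2(a[1]-b[1],a[0]-b[0]))-90)
a=ray('top',f(128,548),.028);b=ray('top',f(648,541),.028)
print('front edge',a,b,np.linalg.norm(a-b),np.degrees(np.arctan2(a[1]-b[1],a[0]-b[0]))-90)
im=cv2.imread('pics/top0.png'); hsv=cv2.cvtColor(im,cv2.COLOR_BGR2HSV)
m=((hsv[...,0]>95)&(hsv[...,0]<120)&(hsv[...,1]>110)).astype(np.uint8); m[:190]=0;m[260:]=0;m[:,:310]=0;m[:,370:]=0
def rect(m,z):
    c=max(cv2.findContours(m,cv2.RETR_EXTERNAL,cv2.CHAIN_APPROX_NONE)[0],key=cv2.contourArea)
    P=np.array([ray('top',p[0],z)[:2] for p in c]).astype(np.float32)
    return cv2.minAreaRect(P)
print('tray',rect(m,.03))
m=((hsv[...,0]>8)&(hsv[...,0]<22)&(hsv[...,1]>110)&(hsv[...,2]>140)).astype(np.uint8)
m[:220]=0;m[265:]=0;m[:,:145]=0;m[:,182:]=0; print(m.sum())
print('carton',rect(m,.074))
a=cv2.resize(im[215:270,140:190],None,fx=8,fy=8,interpolation=cv2.INTER_CUBIC)
b=cv2.resize(m[215:270,140:190]*255,None,fx=8,fy=8); cv2.imwrite('pics/car.png',np.hstack([a,cv2.cvtColor(b,8)]))
```

```text
pan front [0.6065 0.0521 0.111 ] [ 0.6108 -0.1448  0.111 ] 0.19689169962081787 1.2406296854647252
front edge [0.4794 0.076  0.028 ] [ 0.4846 -0.1786  0.028 ] 0.2546828236604273 1.182758179133856
tray ((0.5421779751777649, -0.374849796295166), (0.16477349400520325, 0.11697208881378174), 19.400753021240234)
1224
carton ((0.4597763121128082, 0.3068188726902008), (0.17125341296195984, 0.13732561469078064), 2.5310025215148926)
```

View pics/car.png

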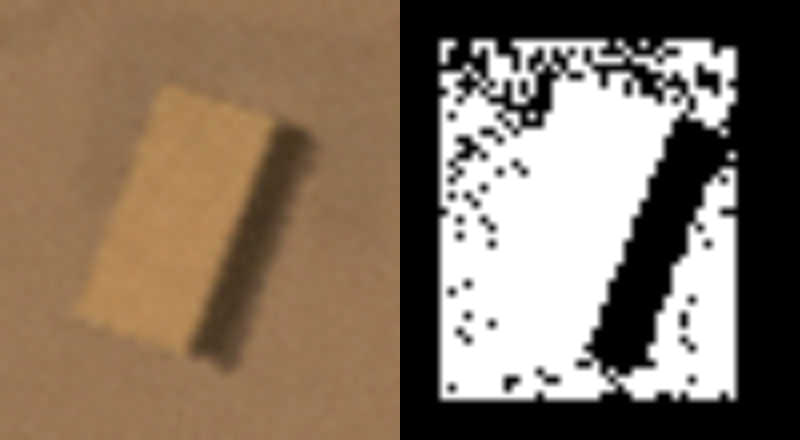

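Candidates for the tray: blue at top pixel (341,223) and yellow at (414,256), so I take the blue one. Candidates for the carton: small one at (164,242), small shelf box at (147,112), and big box at (415,175). I take (164,242), and the close crop shows a brown box of the right size. The lock tab is at the red (left) end, around (231,224).

```bash
python3 -m pendant '{"xyz":[[0.037,-0.052,0],[0.037,-0.052,0],[0.037,-0.052,0],[0.037,-0.052,0],[0.037,-0.052,0],[0.037,-0.052,0],[0.037,-0.052,0],[0.037,-0.052,0],[0.037,-0.052,0],[0.037,-0.052,0]],"turn":[-0.133,-0.133,-0.133,-0.133,-0.133,-0.133,-0.133,-0.133,-0.133,-0.133]}' 0
```

```text
time_s: 2.45
tool_pos: [0.5163, 0.1205, 0.2239]
tool_rot: [132.9, 89.4, 40.8]
force: [0.7, -0.5, 0.6]
grip_width: 0.0019
```

```bash
python3 -m pendant '{"xyz":[[0.016,-0.02,-0.04],[0,-0.012,-0.055],[0,-0.003,-0.05],[0,0,-0.012],[0,0,0]],"turn":[0.03,0,0,0,0]}'
python3 - <<'E'
from h import *
snap('top','t1',(210,170,300,240),8); snap('scene','s1',(180,130,340,260),5)
print(readout.get_obs()['tool_pos'])
E
```

```text
time_s: 3.08
tool_pos: [0.5376, 0.078, 0.0669]
tool_rot: [115.1, 88.9, 24.0]
force: [-0.6, -0.1, 0.1]
grip_width: 0.0003
[0.5385041  0.07840866 0.06816434]
```

View pics/s1.png

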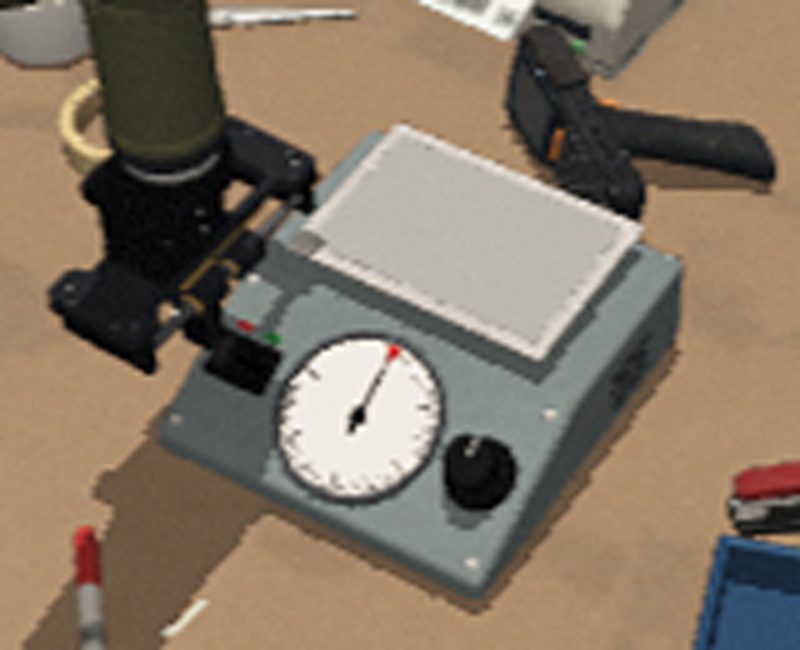

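The closed fingers are down to the left of the tab, clear of the fascia. Now I push right.

```bash
python3 -m pendant '{"xyz":[[-0.003,-0.009,0],[0,-0.009,0],[0,-0.008,0],[0,-0.006,0],[0,-0.002,0]],"turn":[0,0,0,0,0]}'
python3 - <<'E'
from h import *
snap('top','t2',(210,170,300,240),8); snap('scene','s2',(180,130,340,260),5)
o=readout.get_obs();print(o['tool_pos'],o['force'])
for c in ['scene','top']:
    for d in pinpoint(c,'lock_tab')[:2]: print(c,d['score'],cw(c,d['at']))
E
```

```text
time_s: 3.8
tool_pos: [0.5374, 0.0524, 0.0721]
tool_rot: [132.5, 88.0, 41.8]
force: [1.2, 4.9, -3.5]
grip_width: 0.0005
[0.53741693 0.05236691 0.07206437] [ 0.85489345  7.48945451 -3.41578609]
scene 0.57 [ 0.58233803 -0.04529003  0.08395286]
scene 0.51 [0.53532793 0.03528972 0.0702162 ]
```

View pics/s2.png

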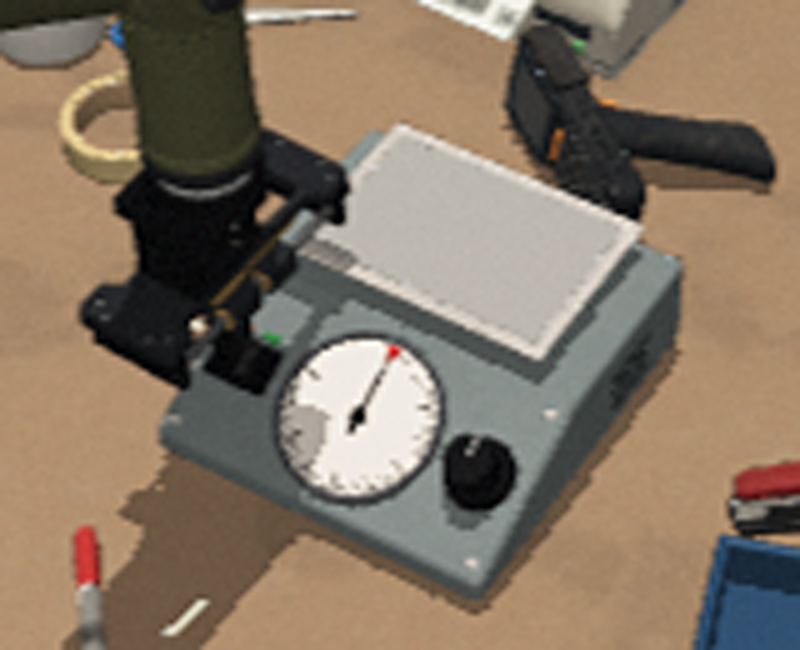

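```bash
python3 -m pendant '{"xyz":[[0,-0.008,-0.003],[0,-0.008,-0.002],[0,-0.008,0],[0,-0.008,0]],"turn":[0,0,0,0]}'; python3 -m pendant '{"xyz":[[0,-0.012,0],[0,-0.012,0]],"turn":[0,0]}'
```

```text
time_s: 4.5
tool_pos: [0.5375, 0.052, 0.072]
tool_rot: [158.0, 86.0, 68.3]
force: [2.2, 16.9, -7.9]
grip_width: 0.0007
time_s: 4.75
tool_pos: [0.5373, 0.0518, 0.0723]
tool_rot: [163.7, 84.5, 74.8]
force: [3.0, 25.3, -8.1]
grip_width: 0.0003
```

```bash
python3 -m pendant '{"xyz":[[0,0.012,0.005],[0,0.005,0.03],[0,0,0.05],[0,0,0.05],[0,0,0]],"turn":[0,0,0,0,0]}'
python3 - <<'E'
from h import *
snap('top','t3',(210,170,300,240),8); snap('scene','s3',(180,130,340,260),5)
o=readout.get_obs();print(o['tool_pos'],o['force'],R.from_euler('xyz',o['tool_rot'],degrees=True).as_matrix().round(3),o['qpos'])
for c in ['scene','top']:
    for d in pinpoint(c,'lock_tab')[:2]: print(c,d['score'],cw(c,d['at']))
E
```

```text
time_s: 5.38
tool_pos: [0.5373, 0.0659, 0.2125]
tool_rot: [162.0, 84.7, 73.0]
force: [0.3, -0.0, -0.1]
grip_width: 0.0006
[0.53473438 0.06592486 0.20826314] [-0.71149038 -0.23179493 -0.54035137] [[ 0.02   1.     0.019]
 [ 0.087  0.017 -0.996]
 [-0.996  0.022 -0.087]] [-35.31817717   3.85230517  30.25631216 102.64188692  -7.14824532
  72.56158875  -2.05791191]
scene 0.4 [0.53637904 0.03730717 0.06886897]
top 0.54 [0.53549467 0.0352738  0.06786184]
```

View pics/s3.png

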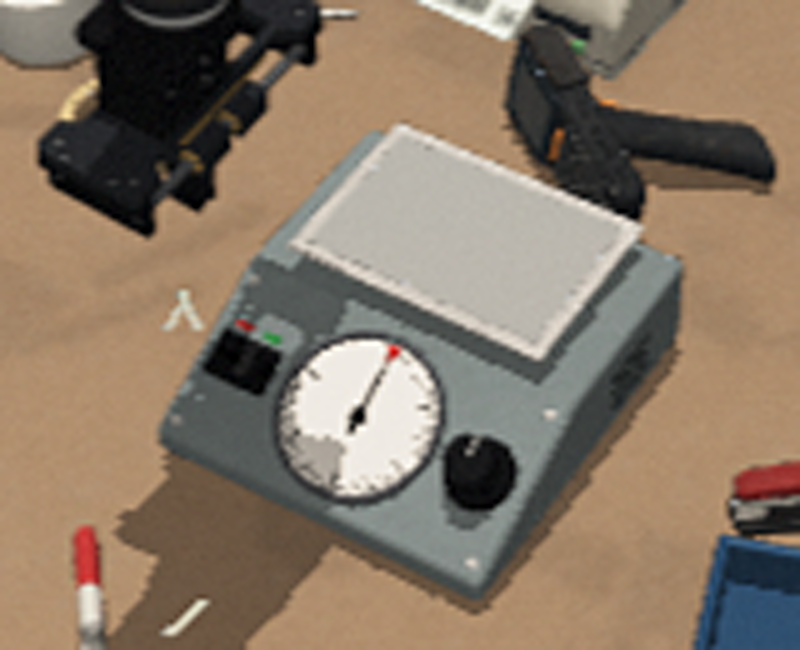

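View pics/t3.png

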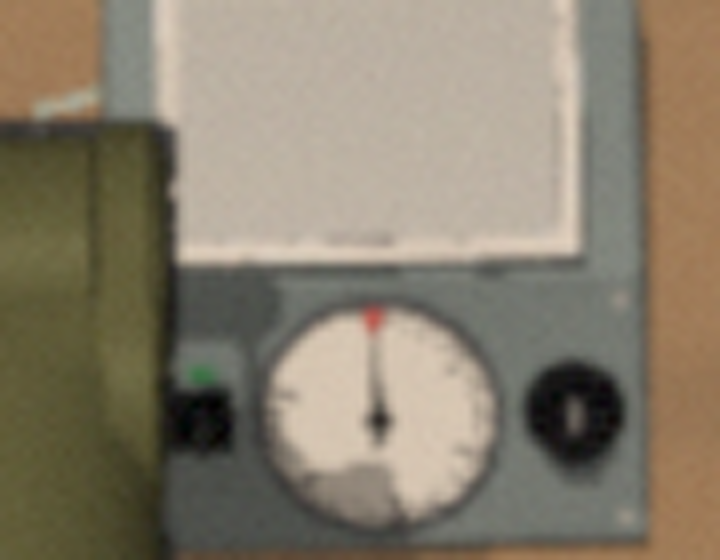

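Run:
```python
from h import *
a=cv2.imread('pics/scene0.png')[183:215,210:248]; snap('scene','s4'); b=cv2.imread('pics/s4.png')[183:215,210:248]
f=lambda i:cv2.resize(np.clip(i.astype(float)*1.8+10,0,255).astype(np.uint8),None,fx=10,fy=10,interpolation=cv2.INTER_CUBIC)
cv2.imwrite('pics/tab.png',np.hstack([f(a),f(b)]))
```

```text
(no output)
```

View pics/tab.png

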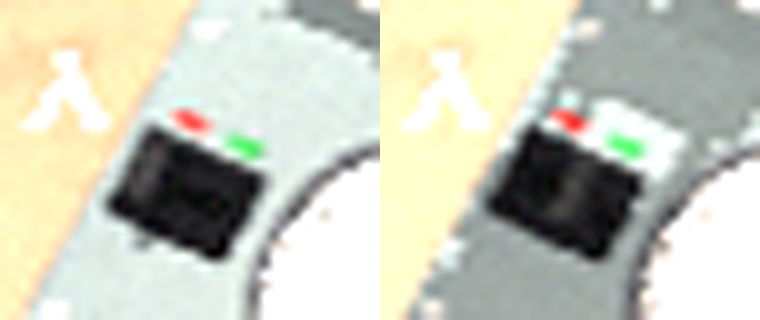

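Run:
```python
from h import *
a=px('scene',[.533,.060,.075]);b=px('scene',[.5335,.038,.075]); print((a-[210,183])*10,(b-[210,183])*10,b-a)
a=cv2.imread('pics/top0.png')[212:232,220:245]; b=read_camera('top')[212:232,220:245,::-1]
f=lambda i:cv2.resize(np.clip(i.astype(float)*2.5,0,255).astype(np.uint8),None,fx=15,fy=15,interpolation=cv2.INTER_CUBIC)
cv2.imwrite('pics/tab2.png',np.hstack([f(a),f(b)]))
```

```text
[135.10638525 152.65619377] [188.25228311 178.29905826] [5.31458979 2.56428645]
```

View pics/tab2.png

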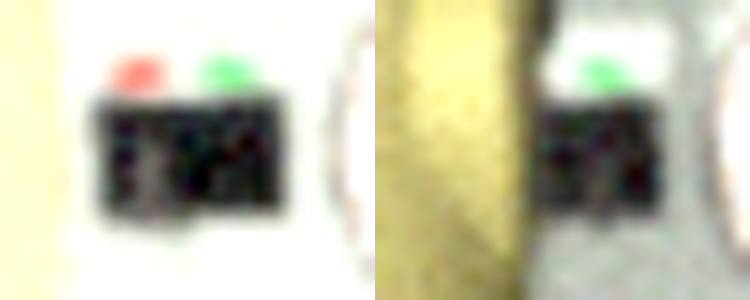

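```bash
python3 -m pendant '{"xyz":[[0,-0.05,0],[0,-0.05,0],[0,-0.05,0],[0,-0.05,0],[-0.003,-0.05,0],[-0.003,-0.05,-0.01],[-0.003,-0.05,-0.02],[-0.003,-0.04,-0.02],[0,0,0]],"turn":[-0.15,-0.15,-0.15,-0.15,-0.15,-0.15,-0.15,-0.15,0]}' 0.5 20
python3 - <<'E'
from h import *
np.set_printoptions(precision=4,suppress=True)
snap('top','t5'); snap('scene','s5'); im=cv2.imread('pics/t5.png')
b=im[212:232,220:245];s=cv2.imread('pics/s5.png')[183:215,210:248];a=cv2.imread('pics/top0.png')[212:232,220:245]
f=lambda i:cv2.resize(np.clip(i.astype(float)*2,0,255).astype(np.uint8),(380,300),interpolation=cv2.INTER_CUBIC)
cv2.imwrite('pics/tab3.png',np.vstack([np.hstack([f(a),f(b)]),np.hstack([f(cv2.imread('pics/scene0.png')[183:215,210:248]),f(s)])]))
o=readout.get_obs();print(o['tool_pos'],R.from_euler('xyz',o['tool_rot'],degrees=True).as_matrix().round(3),o['qpos'])
for n in ['lock_tab','tray_middle']:
  for c in ['scene','top']:
    for d in pinpoint(c,n)[:2]: print(n,c,d['score'],cw(c,d['at']))
E
```

```text
time_s: 6.8
tool_pos: [0.5135, -0.3334, 0.1452]
tool_rot: [172.8, 85.7, 13.0]
force: [-0.2, 0.5, -0.3]
grip_width: 0.0435
[ 0.5161 -0.33    0.1468] [[ 0.077  0.352 -0.933]
 [ 0.019 -0.936 -0.352]
 [-0.997  0.009 -0.079]] [ -9.7085  19.2144  50.6298  98.7557 -19.9884  67.2298 -22.8665]
lock_tab scene 0.48 [0.5353 0.035  0.0699]
lock_tab top 0.36 [0.5357 0.0359 0.0702]
tray_middle scene 0.93 [ 0.5395 -0.3768  0.0165]
tray_middle scene 0.85 [ 0.4156 -0.6537  0.0149]
tray_middle top 0.66 [ 0.5437 -0.3746  0.0204]
tray_middle top 0.61 [ 0.414  -0.6605  0.0183]
```

View pics/tab3.png

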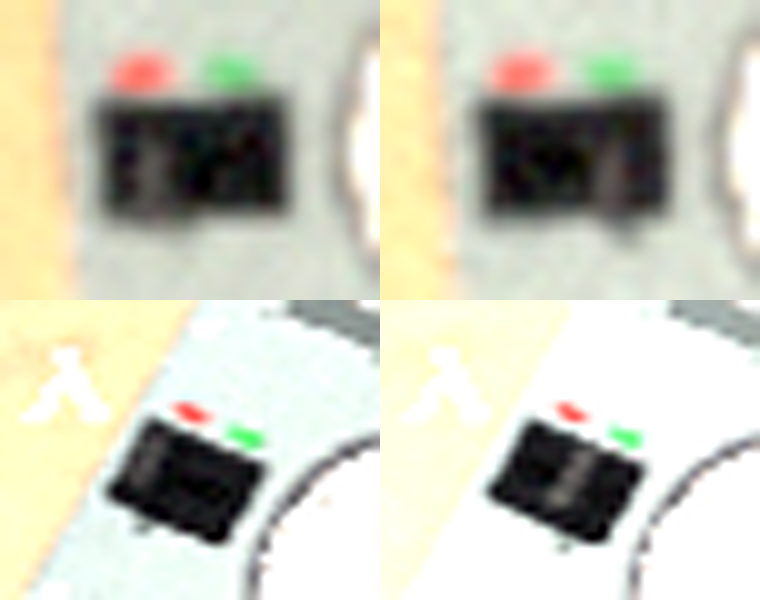

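View pics/s5.png

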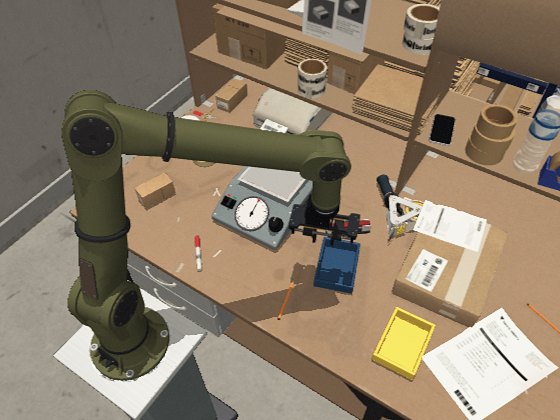

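The tab sits the same distance from the slot's right end as it did from the left end at the start, so the lock is free. The blue tray lies where I measured it. Next I go down over its left wall.

```bash
python3 -m pendant '{"xyz":[[0.006,0.005,-0.045],[0.002,0.002,-0.045],[0,0,-0.03],[0,0,0]],"turn":[0,0,0,0]}'
python3 - <<'E'
from h import *
snap('top','t6',(300,190,380,260),8); snap('scene','s6',(280,190,400,300),5)
print(readout.get_obs()['tool_pos'])
E
```

```text
time_s: 7.6
tool_pos: [0.5312, -0.3165, 0.0291]
tool_rot: [172.3, 84.8, 13.7]
force: [-0.4, -0.7, 0.3]
grip_width: 0.0433
[ 0.53302062 -0.31832736  0.0318865 ]
```

View pics/s6.png

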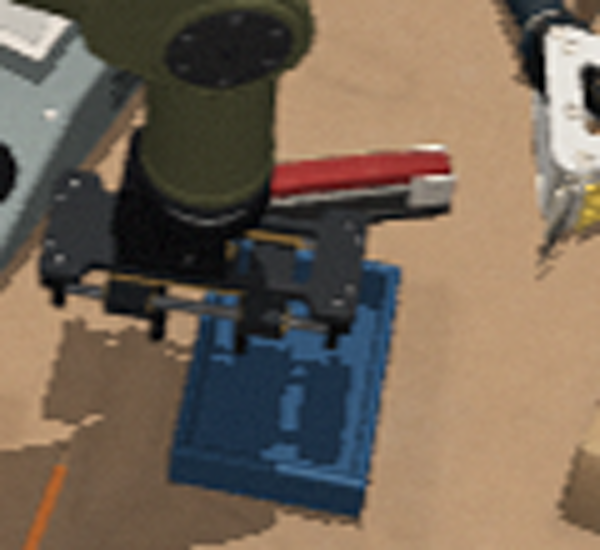

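```bash
python3 -m pendant '{"xyz":[[-0.009,-0.006,-0.008],[0,0,-0.009],[0,0,-0.002],[0,0,0]],"turn":[0,0,0,0]}' ; python3 -m pendant '{"xyz":[[0,0,0],[0,0,0],[0,0,0],[0,0,0]],"turn":[0,0,0,0]}' 0 35
python3 - <<'E'
from h import *
print(readout.get_obs()['tool_pos'],readout.get_obs()['grip_width'],readout.get_obs()['force'])
E
```

```text
time_s: 8.2
tool_pos: [0.5256, -0.3263, 0.0159]
tool_rot: [168.2, 84.2, 9.5]
force: [-0.1, 0.3, 0.3]
grip_width: 0.0434
time_s: 8.7
tool_pos: [0.526, -0.3259, 0.0162]
tool_rot: [168.5, 84.2, 10.0]
force: [-1.4, 1.0, 1.6]
grip_width: 0.0115
[ 0.52596445 -0.32585536  0.01617405] 0.011487863382342813 [-1.38143037  1.04596388  1.63355812]
```

```bash
python3 -m pendant '{"xyz":[[0,0,0],[0,0,0.02],[0,0,0.03],[0,0,0.04],[0,0,0.04],[0,0,0.04],[0,0,0]],"turn":[0,0,0,0,0,0,0]}'
python3 - <<'E'
from h import *
snap('top','t7',(290,180,390,260),8); snap('scene','s7',(250,150,410,280),5)
o=readout.get_obs();print(o['tool_pos'],o['grip_width'],o['force'],R.from_euler('xyz',o['tool_rot'],degrees=True).as_matrix().round(3))
E
```

```text
time_s: 9.57
tool_pos: [0.5238, -0.327, 0.196]
tool_rot: [167.8, 84.2, 9.0]
force: [-0.1, -0.4, -1.9]
grip_width: 0.0088
[ 0.52205716 -0.32512965  0.19197567] 0.008963993836005203 [ 0.15284357  0.61499947 -1.96319844] [[ 0.095  0.362 -0.928]
 [ 0.019 -0.932 -0.362]
 [-0.995  0.016 -0.095]]
```

View pics/s7.png

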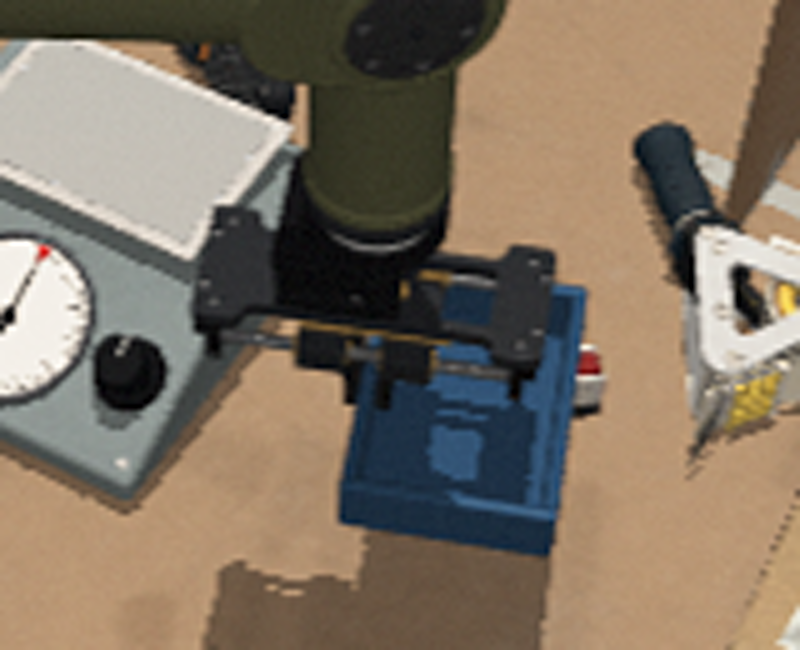

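View pics/t7.png

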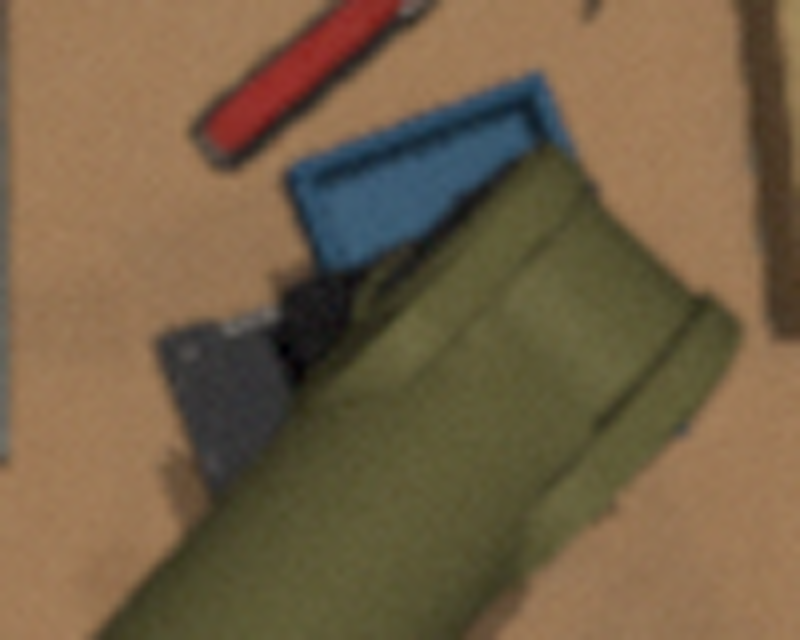

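```bash
python3 -m pendant '{"xyz":[[0.01,0.03,0],[0.013,0.037,0],[0.013,0.037,0],[0.013,0.037,0],[0.013,0.037,0],[0.013,0.037,0],[0.013,0.037,0],[0.013,0.03,0],[0,0,0]],"turn":[0.153,0.153,0.153,0.153,0.153,0.153,0.153,0.153,0]}'
python3 - <<'E'
from h import *
o=readout.get_obs();M=R.from_euler('xyz',o['tool_rot'],degrees=True).as_matrix();print(o['tool_pos'],o['grip_width'],M.round(3),np.degrees(np.arctan2(M[1,1],M[0,1])))
E
```

```text
time_s: 10.8
tool_pos: [0.6126, -0.0316, 0.1745]
tool_rot: [-173.3, 85.0, 100.1]
force: [-0.0, 0.9, -2.1]
grip_width: 0.0085
[ 0.61259197 -0.03159594  0.1744659 ] 0.008520411318106276 [[-0.015  0.998  0.059]
 [ 0.086  0.06  -0.995]
 [-0.996 -0.01  -0.086]] 3.454556951303198
```

```bash
python3 -m pendant '{"xyz":[[0.010,-0.007,-0.008],[0.004,-0.003,-0.013],[0,0,-0.008],[0,0,0]],"turn":[-0.039,0,0,0]}'
python3 - <<'E'
from h import *
np.set_printoptions(precision=4,suppress=True)
snap('top','t8',(210,150,310,240),8); snap('scene','s8',(180,110,340,240),5)
o=readout.get_obs();M=R.from_euler('xyz',o['tool_rot'],degrees=True).as_matrix();print(o['tool_pos'],o['force'],np.degrees(np.arctan2(M[1,1],M[0,1])))
for c in ['scene','top']:
    for d in pinpoint(c,'tray_middle')[:2]: print(c,d['score'],cw(c,d['at']))
E
```

```text
time_s: 11.3
tool_pos: [0.6244, -0.0471, 0.1398]
tool_rot: [-168.6, 85.1, 101.9]
force: [-0.3, -0.4, -2.5]
grip_width: 0.0085
[ 0.625  -0.0469  0.1409] [ 0.2623 -1.0463 -2.0651] 0.6225250892414602
scene 0.76 [ 0.4156 -0.6603  0.0163]
scene 0.68 [ 0.6811 -0.0495  0.1419]
top 0.59 [ 0.4147 -0.6619  0.0183]
```

View pics/s8.png

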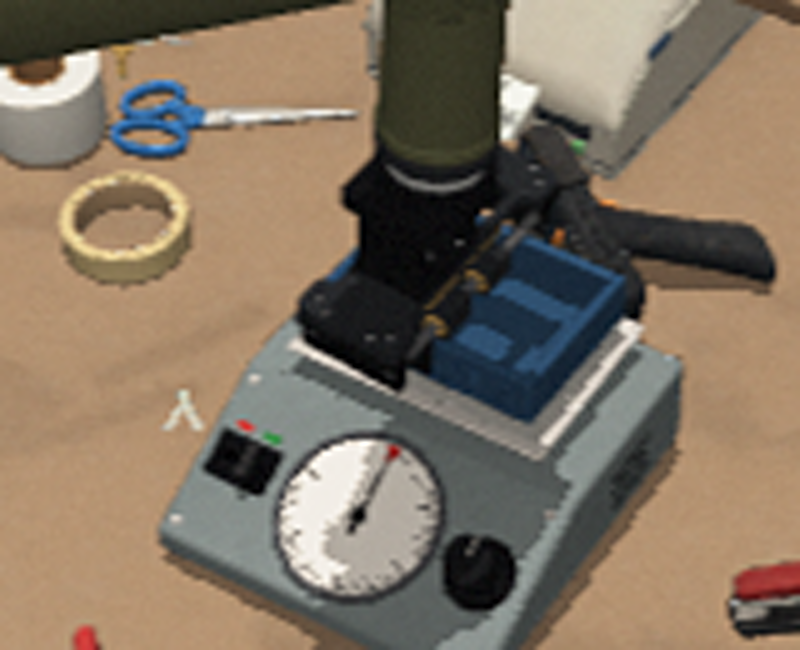

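```bash
python3 -m pendant '{"xyz":[[0.001,0.004,-0.005],[0,0,-0.004],[0,0,-0.003],[0,0,-0.002],[0,0,0]],"turn":[0,0,0,0,0]}'
python3 - <<'E'
from h import *
snap('scene','s9',(180,110,340,240),5)
o=readout.get_obs();print(o['tool_pos'],o['force'])
E
```

```text
time_s: 12.12
tool_pos: [0.6274, -0.0415, 0.1282]
tool_rot: [-172.6, 85.1, 98.1]
force: [-0.2, 0.7, -0.4]
grip_width: 0.0088
[ 0.6274331  -0.04148074  0.12831925] [-1.35606069 -0.60082074 -0.43521287]
```

View pics/s9.png

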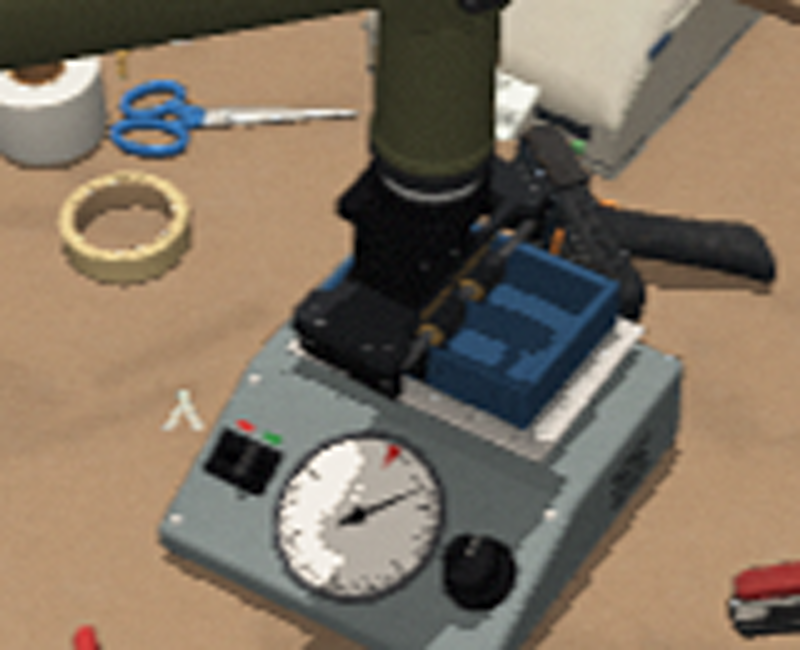

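The pan is free and the pointer has turned, so the tray is resting on it. I release and rise.

```bash
python3 -m pendant '{"xyz":[[0,0,-0.001],[0,0,0],[0,0,0],[0,0,0]],"turn":[0,0,0,0]}' 0.35; python3 -m pendant '{"xyz":[[0,0,0.02],[0,0,0.03],[0,0,0.04],[-0.04,-0.01,0.03],[-0.05,-0.02,0.01],[0,0,0]],"turn":[0,0,0,-0.1,-0.1,0]}'
python3 - <<'E'
from h import *
np.set_printoptions(precision=4,suppress=True)
snap('top','t10',(210,150,310,240),8); snap('scene','s10',(180,110,340,240),5)
o=readout.get_obs();M=R.from_euler('xyz',o['tool_rot'],degrees=True).as_matrix();print(o['tool_pos'],o['force'],M.round(3))
for c in ['scene','top']:
  for n in ['tray_middle','pointer_tip','dial_zero','knob_grip']:
    for d in pinpoint(c,n)[:2]: print(c,n,d['score'],cw(c,d['at']))
E
```

```text
time_s: 12.68
tool_pos: [0.6285, -0.0415, 0.1283]
tool_rot: [-174.3, 85.1, 96.4]
force: [-0.4, -0.1, 0.3]
grip_width: 0.0294
time_s: 13.42
tool_pos: [0.5374, -0.0734, 0.2696]
tool_rot: [-178.7, 85.0, 80.1]
force: [0.3, -0.3, -0.3]
grip_width: 0.0307
[ 0.5399 -0.0704  0.2685] [-0.1351 -0.3494  0.3694] [[ 0.014  0.982 -0.188]
 [ 0.085 -0.189 -0.978]
 [-0.996 -0.002 -0.086]]
scene tray_middle 0.67 [ 0.684  -0.0441  0.1313]
scene tray_middle 0.59 [ 0.4144 -0.6566  0.0169]
scene dial_zero 0.64 [ 0.5809 -0.05    0.0809]
scene knob_grip 0.61 [ 0.53   -0.1437  0.0817]
scene knob_grip 0.47 [ 0.5814 -0.0497  0.0819]
top tray_middle 0.92 [ 0.685  -0.0411  0.1263]
top tray_middle 0.77 [ 0.4124 -0.6613  0.0198]
top knob_grip 0.58 [ 0.5335 -0.1423  0.0842]
```

View pics/s10.png

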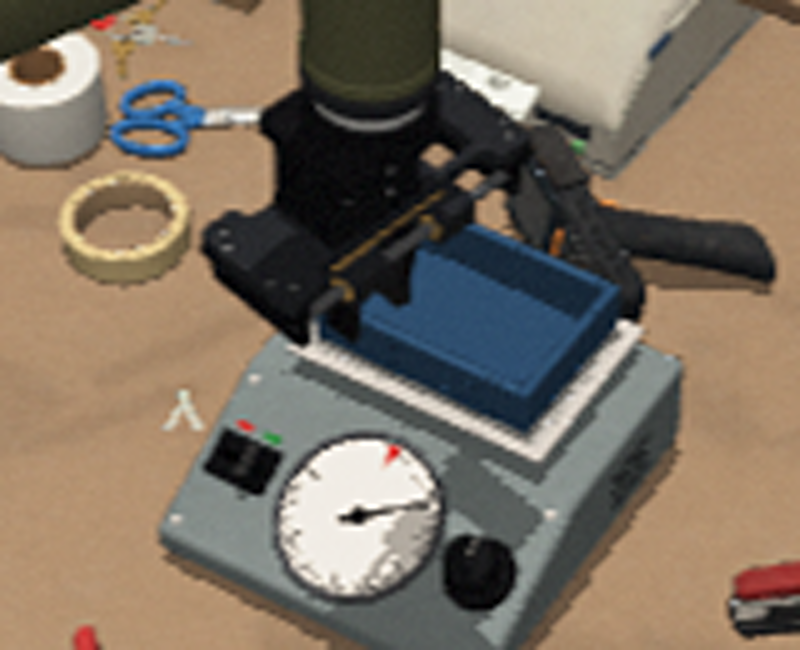

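View pics/t10.png

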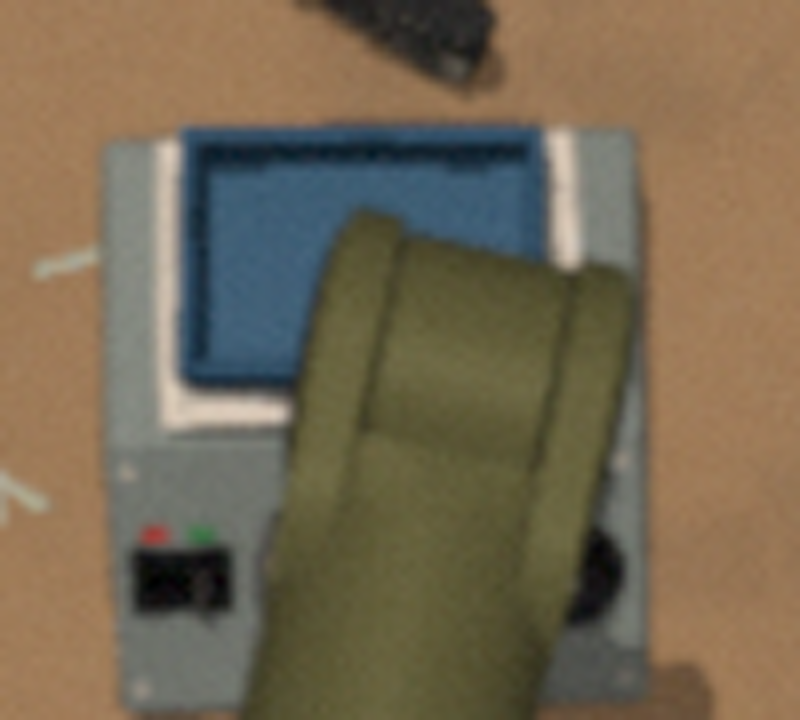

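```bash
cat >> h.py <<'E'
def dial(im,cam,name,C=np.array([.5375,-.0455,.0625]),yaw=1.2,half=.07,px_m=4000):
    y=np.radians(yaw);s=np.radians(25)
    Y=np.array([-np.sin(y),np.cos(y),0]);X0=np.array([np.cos(y),np.sin(y),0])
    up=X0*np.cos(s)+np.array([0,0,np.sin(s)])
    n=int(2*half*px_m)
    src=[];dst=[]
    for a,b in [(-1,-1),(1,-1),(1,1),(-1,1)]:
        src.append(px(cam,C+half*(-a*Y)+half*b*up)); dst.append([n/2+a*n/2,n/2-b*n/2])
    H=cv2.getPerspectiveTransform(np.float32(src),np.float32(dst))
    w=cv2.warpPerspective(im,H,(n,n),flags=cv2.INTER_CUBIC)
    cv2.imwrite('pics/%s.png'%name,w[:,:,::-1]); return w
E
python3 - <<'E'
from h import *
im=read_camera('scene'); dial(im,'scene','d1')
E
```

```text
(no output)
```

View pics/d1.png

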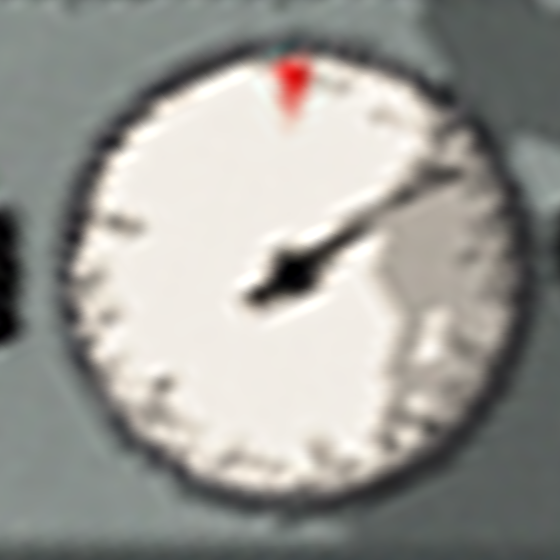

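```bash
python3 -m pendant '{"xyz":[[-0.002,-0.011,-0.005],[-0.002,-0.011,-0.015],[-0.002,-0.011,-0.015],[-0.002,-0.011,-0.015],[-0.001,-0.011,-0.02],[-0.001,-0.011,-0.02],[0,-0.007,-0.015],[0,0,0]],"turn":[-0.14,-0.16,-0.16,-0.16,-0.16,-0.16,-0.16,0]}' 0.6
python3 - <<'E'
from h import *
np.set_printoptions(precision=4,suppress=True)
o=readout.get_obs();M=R.from_euler('xyz',o['tool_rot'],degrees=True).as_matrix();print(o['tool_pos'],o['grip_width'],M.round(3),np.degrees(np.arctan2(M[1,1],M[0,1])),o['qpos'])
E
```

```text
time_s: 14.98
tool_pos: [0.5295, -0.1454, 0.1565]
tool_rot: [-176.1, 85.5, 18.0]
force: [0.4, -0.6, 0.9]
grip_width: 0.0522
[ 0.5295 -0.1454  0.1565] 0.05217061177103732 [[ 0.075  0.245 -0.967]
 [ 0.024 -0.97  -0.244]
 [-0.997 -0.005 -0.079]] -75.83544163977773 [-25.376    6.3873  42.4661 107.2119  -7.6448  64.5174 -55.9962]
```

```bash
python3 -m pendant '{"xyz":[[0.001,0.002,-0.025],[0,0,-0.022],[0,0,0]],"turn":[0,0,0]}'
python3 - <<'E'
from h import *
np.set_printoptions(precision=4,suppress=True)
snap('scene','s11',(220,170,320,250),8)
o=readout.get_obs();print(o['tool_pos'])
E
```

```text
time_s: 15.35
tool_pos: [0.5326, -0.1425, 0.1108]
tool_rot: [-176.9, 85.3, 17.8]
force: [-1.2, 0.1, 0.2]
grip_width: 0.0523
[ 0.5335 -0.1427  0.1119]
```

View pics/s11.png

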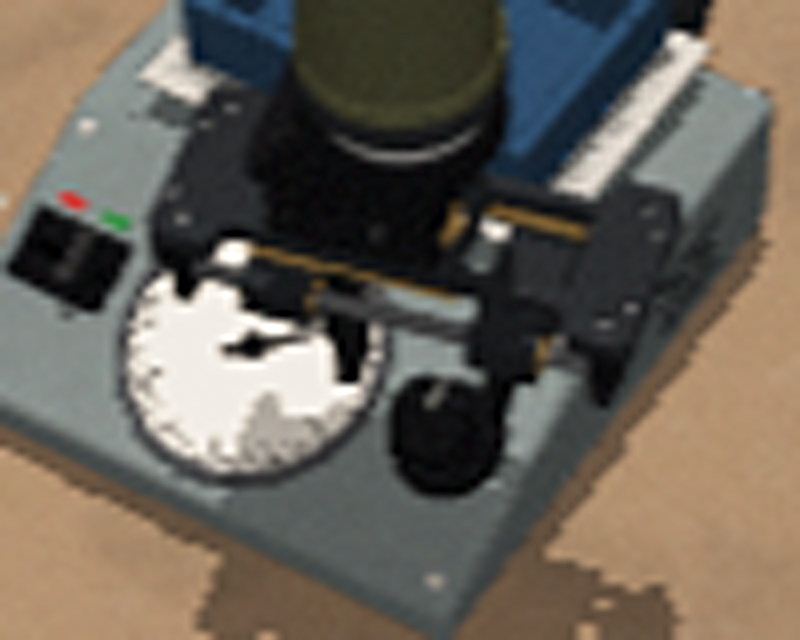

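The fingers are on either side of the knob. I descend and grip it.

```bash
python3 -m pendant '{"xyz":[[-0.003,0,-0.018],[0,0,-0.016],[0,0,-0.005],[0,0,0]],"turn":[0,0,0,0]}'
python3 - <<'E'
from h import *
o=readout.get_obs();print(o['tool_pos'],o['force'])
E
python3 -m pendant '{"xyz":[[0,0,0],[0,0,0],[0,0,0]],"turn":[0,0,0]}' 0.2 8;  python3 - <<'E'
from h import *
o=readout.get_obs();print(o['tool_pos'],o['force'],o['grip_width'])
snap('scene','s12',(220,170,320,250),8)
E
```

```text
time_s: 15.9
tool_pos: [0.5317, -0.1426, 0.0724]
tool_rot: [-178.0, 85.0, 16.9]
force: [-0.0, -0.4, 0.1]
grip_width: 0.0521
[ 0.53169401 -0.14264819  0.07235872] [-0.01408621 -0.38660863  0.07856753]
time_s: 16.27
tool_pos: [0.5323, -0.1427, 0.0731]
tool_rot: [-178.2, 84.9, 16.7]
force: [0.1, 0.4, -1.3]
grip_width: 0.0342
[ 0.53230143 -0.14272788  0.07310924] [ 0.07944429  0.393484   -1.26582639] 0.03416815353304193
```

View pics/s12.png

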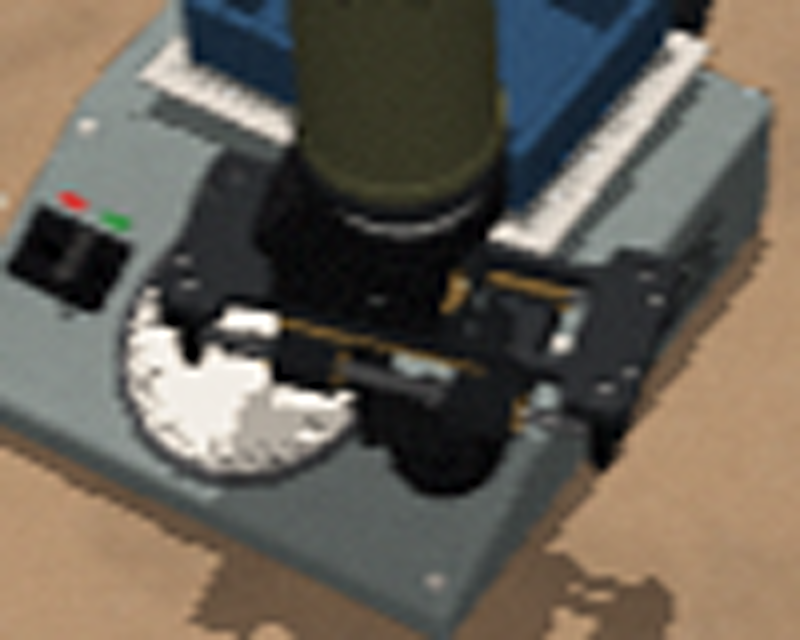

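```bash
python3 -m pendant '{"xyz":[[0,0,0],[0,0,0],[0,0,0],[0,0,0],[0,0,0],[0,0,0]],"turn":[-0.1,-0.1,-0.1,-0.1,-0.1,0]}';  python3 - <<'E'
from h import *
o=readout.get_obs();M=R.from_euler('xyz',o['tool_rot'],degrees=True).as_matrix();print(o['tool_pos'],o['force'],o['grip_width'],M.round(3),np.degrees(np.arctan2(M[1,1],M[0,1])))
E
```

```text
time_s: 17.08
tool_pos: [0.5317, -0.1409, 0.0738]
tool_rot: [-175.8, 85.0, -10.3]
force: [-0.4, -2.2, -1.8]
grip_width: 0.0339
[ 0.53167798 -0.14092996  0.07383129] [-0.35809776 -2.19226171 -1.75447787] 0.03391923230937865 [[ 0.086 -0.25  -0.964]
 [-0.016 -0.968  0.25 ]
 [-0.996 -0.006 -0.087]] -104.48265424395008
```

```bash
python3 -m pendant '{"xyz":[[0,0,0],[0,0,0],[0,-0.001,0],[0,-0.001,0],[0,0,0],[0,0,0],[0,0,0],[0,0,0]],"turn":[0,0,0.1,0.1,0.1,0.1,0.1,0]}' 0.6;  python3 - <<'E'
from h import *
o=readout.get_obs();M=R.from_euler('xyz',o['tool_rot'],degrees=True).as_matrix();print(o['tool_pos'],o['force'],o['grip_width'],np.degrees(np.arctan2(M[1,1],M[0,1])))
im=snap('scene','s13',(220,170,320,250),8); dial(im,'scene','d2')
E
```

```text
time_s: 18.08
tool_pos: [0.5328, -0.1435, 0.0746]
tool_rot: [-176.0, 84.8, 19.3]
force: [-0.9, 0.2, 0.1]
grip_width: 0.0523
[ 0.53278385 -0.1434875   0.07455688] [-0.93982758  0.20763133  0.09512553] 0.05234386748958131 -74.61214288981114
```

View pics/d2.png

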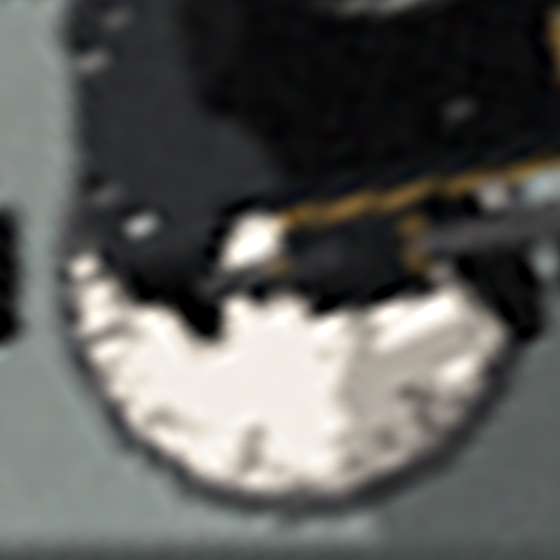

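```bash
python3 -m pendant '{"xyz":[[-0.001,0.001,-0.001],[0,0,0],[0,0,0],[0,0,0],[0,0,0],[0,0,0],[0,0,0],[0,0,0]],"turn":[0,0,0,-0.1,-0.1,-0.1,-0.1,0]}' 0.2;  python3 - <<'E'
from h import *
o=readout.get_obs();M=R.from_euler('xyz',o['tool_rot'],degrees=True).as_matrix();print(o['tool_pos'],o['force'],o['grip_width'],np.degrees(np.arctan2(M[1,1],M[0,1])))
E
python3 -m pendant '{"xyz":[[0,0,0],[0,0,0],[0,-0.001,0.02],[0,-0.001,0.03],[-0.005,-0.03,0.04],[-0.01,-0.05,0.04],[0,-0.04,0.03],[0,0,0]],"turn":[0,0,0,0.05,0.1,0.1,0.1,0]}' 0.6;  python3 - <<'E'
from h import *
o=readout.get_obs();M=R.from_euler('xyz',o['tool_rot'],degrees=True).as_matrix();print(o['tool_pos'],o['force'],o['grip_width'],np.degrees(np.arctan2(M[1,1],M[0,1])))
im=snap('scene','s14',(220,170,320,250),8); dial(im,'scene','d3')
E
```

```text
time_s: 19.12
tool_pos: [0.5315, -0.1413, 0.0736]
tool_rot: [-175.2, 84.9, -3.5]
force: [-0.6, -1.9, -1.2]
grip_width: 0.0336
[ 0.53153984 -0.14125797  0.07364057] [-0.5595908  -1.91073352 -1.17920515] 0.03363492180335981 -98.35087167066483
time_s: 20.12
tool_pos: [0.5144, -0.2648, 0.2384]
tool_rot: [-176.5, 84.9, 16.4]
force: [0.3, -0.3, -0.0]
grip_width: 0.0521
[ 0.5144197  -0.26483903  0.23839784] [ 0.29423012 -0.28836929 -0.04671321] 0.052085916124464546 -77.09397282138175
```

View pics/d3.png

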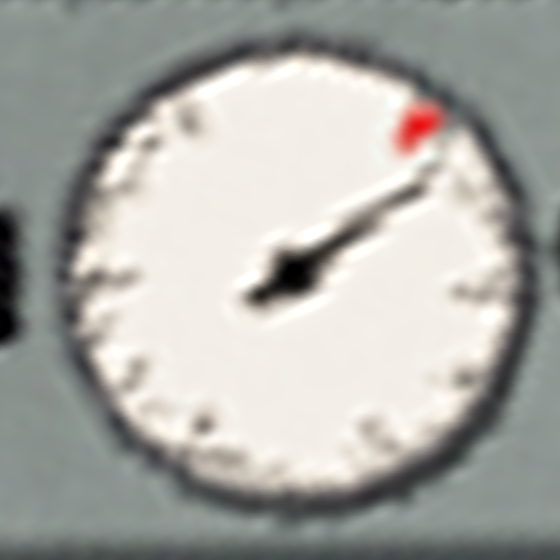

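View pics/s14.png

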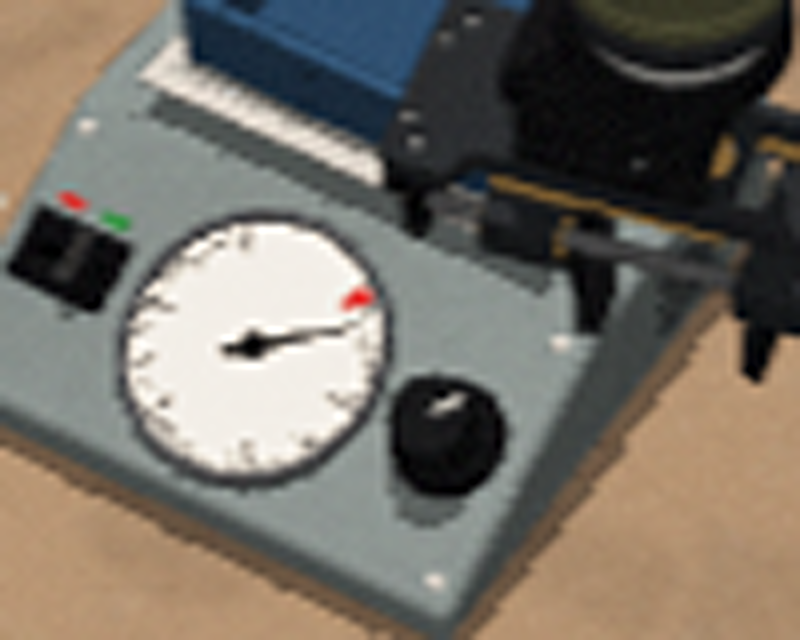

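```bash
cat >> h.py <<'E'
def angles(w):
    w=w.astype(int); n=w.shape[0]; yy,xx=np.mgrid[:n,:n]
    r,g,b=w[...,0],w[...,1],w[...,2]
    rr=np.hypot(xx-295,yy-273)
    red=(r-np.maximum(g,b)>60)&(rr<215)
    cen=(xx[red].mean(),yy[red].mean()) if red.any() else (0,0)
    hub=(w.max(2)<70)&(rr<40); hc=(xx[hub].mean(),yy[hub].mean())
    d=(w.max(2)<150)&(rr>30)&(rr<150)
    # pointer direction: mode of dark pixels 60..140
    d&=(rr>60)
    a=np.degrees(np.arctan2(xx[d]-hc[0],hc[1]-yy[d]))
    return hc,cen,np.degrees(np.arctan2(cen[0]-295,273-cen[1])),np.median(a),a.std(),d.sum()
E
python3 - <<'E'
from h import *
for n in ['d1','d3']: print(angles(cv2.imread('pics/%s.png'%n)[:,:,::-1]))
im=snap('top','t14'); dial(im,'top','d3t')
print(angles(cv2.imread('pics/d3t.png')[:,:,::-1]))
E
```

```text
((np.float64(294.1225247524753), np.float64(273.5303217821782)), (np.float64(292.55324675324675), np.float64(81.36883116883116)), np.float64(-0.7315147017729843), np.float64(54.43340917441448), np.float64(3.0584427716081892), np.int64(1429))
((np.float64(294.0818527918782), np.float64(273.6687817258883)), (np.float64(417.0070108349267), np.float64(126.87253027405991)), np.float64(39.859703660822845), np.float64(54.240395195175275), np.float64(3.0786703668014237), np.int64(1071))
((np.float64(293.128), np.float64(267.356)), (np.float64(410.6169284467714), np.float64(120.28621291448516)), np.float64(37.1287245422985), np.float64(54.18761143975764), np.float64(3.84658125941773), np.int64(452))
```

View pics/d3t.png

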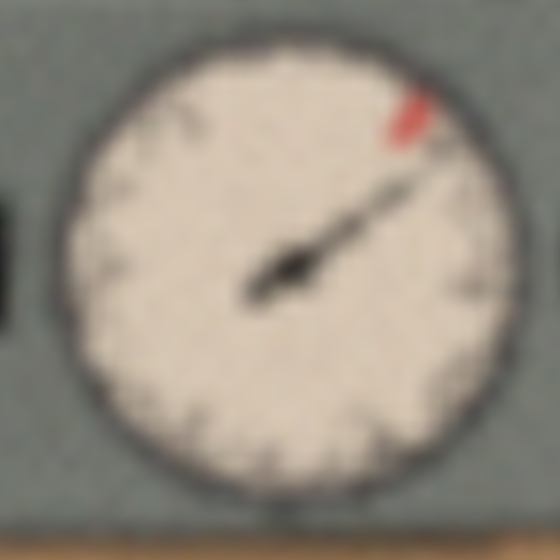

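```bash
python3 -m pendant '{"xyz":[[0.005,0.04,-0.03],[0.006,0.05,-0.04],[0.005,0.03,-0.03],[0,0.002,-0.02],[0,0,0]],"turn":[0,0,0,0,0]}' 0.6;  python3 - <<'E'
from h import *
o=readout.get_obs();M=R.from_euler('xyz',o['tool_rot'],degrees=True).as_matrix();print(o['tool_pos'],np.degrees(np.arctan2(M[1,1],M[0,1])))
E
```

```text
time_s: 20.85
tool_pos: [0.5257, -0.1227, 0.1055]
tool_rot: [-166.9, 85.6, 26.8]
force: [0.1, -0.2, 0.6]
grip_width: 0.0521
[ 0.52568626 -0.12270161  0.10549217] -76.24379363394054
```

```bash
python3 -m pendant '{"xyz":[[0,-0.004,0.01],[0.004,-0.012,0],[0.002,-0.004,0],[0,0,0]],"turn":[0,0,0,0]}' 0.6;  python3 - <<'E'
from h import *
o=readout.get_obs();M=R.from_euler('xyz',o['tool_rot'],degrees=True).as_matrix();print(o['tool_pos'],np.degrees(np.arctan2(M[1,1],M[0,1])))
E
```

```text
time_s: 21.35
tool_pos: [0.5335, -0.1451, 0.1187]
tool_rot: [-168.5, 85.4, 25.2]
force: [0.3, -0.9, -0.8]
grip_width: 0.0522
[ 0.53351525 -0.14511733  0.11869592] -76.31301895911672
```

```bash
python3 -m pendant '{"xyz":[[-0.002,0.002,-0.02],[0,0,-0.02],[0,0,-0.005],[0,0,0]],"turn":[-0.04,0,0,0]}';  python3 - <<'E'
from h import *
o=readout.get_obs();M=R.from_euler('xyz',o['tool_rot'],degrees=True).as_matrix();print(o['tool_pos'],o['force'],np.degrees(np.arctan2(M[1,1],M[0,1])))
im=read_camera('scene');print(px('scene',[.5375,-.0455,.0625]))
E
```

```text
time_s: 21.85
tool_pos: [0.5324, -0.1445, 0.0741]
tool_rot: [-169.1, 85.2, 22.0]
force: [0.5, 0.4, -0.0]
grip_width: 0.0524
[ 0.53239241 -0.14451703  0.07405711] [ 0.45365082  0.44251173 -0.03677293] -78.8215083725396
[250.04782024 212.76242629]
```

```bash
python3 -m pendant '{"xyz":[[-0.001,0.002,-0.001],[0,0,0],[0,0,0],[0,0,0],[0,0,0],[0,0,0],[0,0,0]],"turn":[0,0,0,-0.12,-0.12,-0.11,0]}' 0.2 12;  python3 - <<'E'
from h import *
o=readout.get_obs();M=R.from_euler('xyz',o['tool_rot'],degrees=True).as_matrix();print(o['tool_pos'],o['force'],o['grip_width'],np.degrees(np.arctan2(M[1,1],M[0,1])))
E
python3 -m pendant '{"xyz":[[0,0,0],[0,0,0],[0,-0.001,0.02],[0,-0.001,0.03],[-0.005,-0.03,0.04],[-0.005,-0.04,0.03],[0,-0.02,0.01],[0,0,0]],"turn":[0,0,0,0.03,0,0,0,0]}' 0.6;  python3 - <<'E'
from h import *
o=readout.get_obs();M=R.from_euler('xyz',o['tool_rot'],degrees=True).as_matrix();print(o['tool_pos'],np.degrees(np.arctan2(M[1,1],M[0,1])))
im=snap('scene','s15',(220,170,320,250),8); print(angles(dial(im,'scene','d4')))
im=snap('top','t15'); print(angles(dial(im,'top','d4t')))
E
```

```text
time_s: 22.78
tool_pos: [0.5322, -0.1412, 0.0752]
tool_rot: [-168.1, 85.1, 2.5]
force: [0.7, -0.7, -1.7]
grip_width: 0.0331
[ 0.5321744  -0.14124318  0.07522962] [ 0.66624425 -0.72589661 -1.66423338] 0.03306764634208313 -99.33504976976751
time_s: 23.78
tool_pos: [0.5214, -0.2354, 0.2098]
tool_rot: [-168.5, 85.0, 4.4]
force: [-0.4, 0.1, 0.0]
grip_width: 0.0518
[ 0.52140225 -0.23540824  0.20981509] -97.06406219104504
((np.float64(294.07929515418505), np.float64(273.6903713027061)), (np.float64(452.90914524805737), np.float64(165.35086670651523)), np.float64(55.71713411681686), np.float64(54.08839667907951), np.float64(3.0851539157989385), np.int64(1130))
((np.float64(293.1796875), np.float64(267.640625)), (np.float64(452.6438653637351), np.float64(156.58197611292073)), np.float64(53.554595715546355), np.float64(54.11352552915161), np.float64(4.036704301298463), np.int64(406))
```

View pics/d4.png

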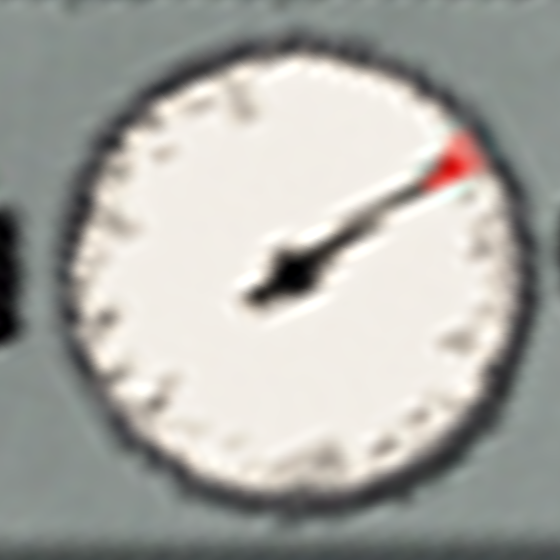

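The pointer lies on the red triangle to within about 1° in both cameras. Next is the carton.

Run:
```python
from h import *
np.set_printoptions(precision=4,suppress=True)
P=[ray('top',((u+.5)/8+139.5,(v+.5)/8+214.5),.074)[:2] for u,v in [(165,82),(277,120),(188,355),(75,315)]]
P=np.array(P);print(P,P.mean(0))
for i,j in [(0,1),(1,2),(3,2),(0,3)]:
    d=P[i]-P[j];print(np.linalg.norm(d),np.degrees(np.arctan2(d[1],d[0])))
im=snap('scene','s16',(110,150,210,230),8)
for c in ['scene','top']:
    for n in ['carton_middle','masking_tape']:
        for d in pinpoint(c,n)[:2]+spot_in(c,n)[:1]: print(c,n,round(d['score'],2),cw(c,d['at']))
o=readout.get_obs();print(o['qpos'])
```

```text
[[0.5248 0.3204]
 [0.507  0.2661]
 [0.3957 0.3028]
 [0.414  0.3571]] [0.4604 0.3116]
0.05711782477834659 71.8426007774891
0.1172063838407675 -18.255671616576397
0.057279667786438226 71.32776353430505
0.11669208293510208 -18.334434454185025
scene carton_middle 0.66 [0.4601 0.3142 0.0272]
scene carton_middle 0.36 [ 0.5317 -0.1421  0.083 ]
scene carton_middle 0.62 [0.448  0.3018 0.0603]
scene masking_tape 0.8 [ 0.7077  0.2912 -0.0021]
scene masking_tape 0.54 [0.6874 0.2721 0.016 ]
top carton_middle 0.75 [0.4624 0.3167 0.0306]
top carton_middle 0.73 [0.458  0.3071 0.0598]
top masking_tape 0.69 [0.7102 0.2913 0.0035]
top masking_tape 0.69 [0.7071 0.2915 0.0254]
[-25.2876   7.5841  52.697  101.1169  -9.1709  70.3578 -67.1635]
```

View pics/s16.png

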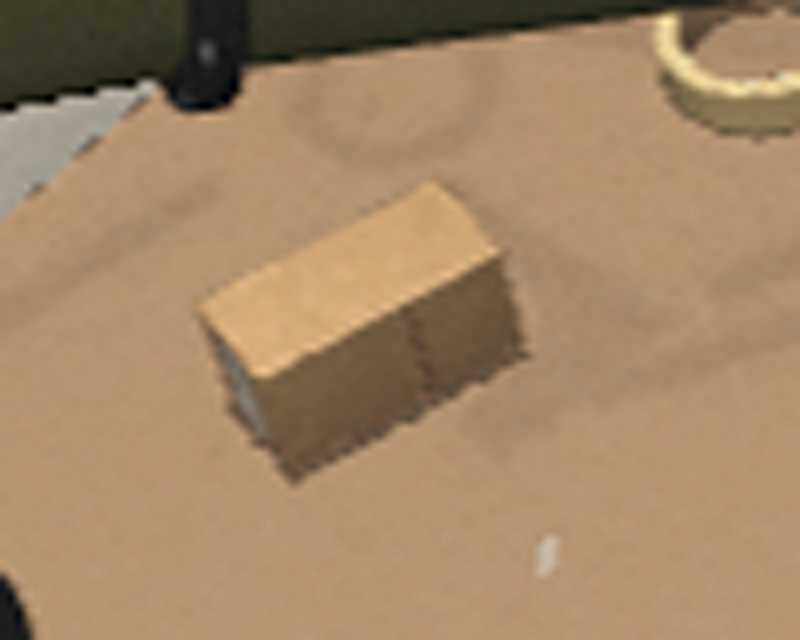

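```bash
python3 -m pendant '{"xyz":[[0,0.02,0.005],[0,0.03,0.005],[0,0.03,0.003],[0,0.03,0.003],[0,0.03,0],[0,0.03,0],[0,0.03,0],[0,0.03,0],[0,0.03,0],[0,0.03,0]],"turn":[0.16,0.16,0.16,0.16,0.16,0.16,0.16,0.16,0.16,0.16]}' 1; python3 -m pendant '{"xyz":[[-0.007,0.03,0],[-0.007,0.03,0],[-0.007,0.03,0],[-0.007,0.03,0],[-0.007,0.03,0],[-0.007,0.03,0],[-0.007,0.03,0],[0,0.02,0],[0,0,0]],"turn":[0.17,0.17,0.17,0.17,0.17,0.17,0.17,0.1,0]}';  python3 - <<'E'
from h import *
o=readout.get_obs();M=R.from_euler('xyz',o['tool_rot'],degrees=True).as_matrix();print(o['tool_pos'],o['grip_width'],M.round(3),np.degrees(np.arctan2(M[1,1],M[0,1])),o['qpos'])
E
```

```text
time_s: 25.58
tool_pos: [0.5201, 0.0632, 0.2255]
tool_rot: [-169.9, 85.1, 97.5]
force: [0.3, -0.0, -0.4]
grip_width: 0.0871
time_s: 26.7
tool_pos: [0.468, 0.3039, 0.2244]
tool_rot: [-170.3, 85.1, 173.8]
force: [0.2, -0.9, 0.6]
grip_width: 0.0869
[0.46798942 0.30388356 0.22435186] 0.08688882161767231 [[-0.086  0.273  0.958]
 [ 0.009  0.962 -0.273]
 [-0.996 -0.015 -0.085]] 74.17972951529804 [-51.78634743  10.3050223   20.68119651  93.75366499  -6.71768147
  80.60138589  44.18774049]
```

```bash
python3 -m pendant '{"xyz":[[-0.006,0.007,-0.03],[-0.003,0.002,-0.045],[0,0,-0.04],[0,0,-0.02],[0,0,0]],"turn":[-0.043,0,0,0,0]}';  python3 - <<'E'
from h import *
o=readout.get_obs();M=R.from_euler('xyz',o['tool_rot'],degrees=True).as_matrix();print(o['tool_pos'],o['force'],np.degrees(np.arctan2(M[1,1],M[0,1])))
snap('scene','s17',(90,120,210,220),6);snap('top','t17',(120,200,210,270),8)
E
```

```text
time_s: 27.32
tool_pos: [0.4611, 0.3061, 0.0869]
tool_rot: [-169.2, 85.2, 171.3]
force: [-0.6, 0.5, 0.3]
grip_width: 0.0867
[0.46114418 0.30608816 0.08686829] [-0.56516373  0.49486766  0.3319753 ] 70.61256643949193
```

View pics/s17.png

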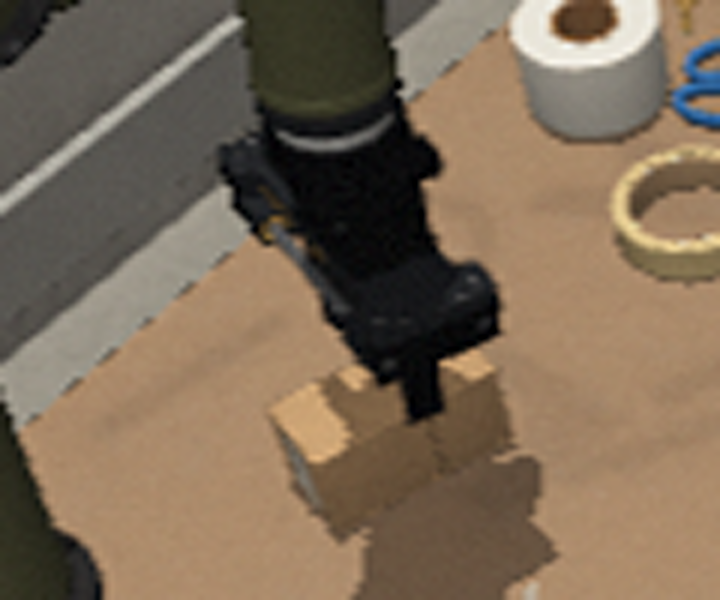

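```bash
python3 -m pendant '{"xyz":[[-0.001,0.006,0],[0,0,-0.02],[0,0,-0.02],[0,0,-0.005],[0,0,0]],"turn":[0.015,0,0,0,0]}';  python3 - <<'E'
from h import *
o=readout.get_obs();M=R.from_euler('xyz',o['tool_rot'],degrees=True).as_matrix();print(o['tool_pos'],o['force'],np.degrees(np.arctan2(M[1,1],M[0,1])))
E
python3 -m pendant '{"xyz":[[0,0,0],[0,0,0],[0,0,0],[0,0,0]],"turn":[0,0,0,0]}' 0.4 20;  python3 - <<'E'
from h import *
o=readout.get_obs();M=R.from_euler('xyz',o['tool_rot'],degrees=True).as_matrix();print(o['tool_pos'],o['force'],o['grip_width'],np.degrees(np.arctan2(M[1,1],M[0,1])))
snap('scene','s18',(90,120,210,220),6)
E
```

```text
time_s: 28.05
tool_pos: [0.4632, 0.315, 0.0443]
tool_rot: [-174.7, 85.6, 166.8]
force: [-0.9, -0.3, 0.1]
grip_width: 0.0869
[0.46315818 0.31499089 0.04426852] [-0.8975202  -0.34910661  0.11363622] 71.54456510979703
time_s: 28.55
tool_pos: [0.4641, 0.3157, 0.0458]
tool_rot: [-176.4, 85.7, 165.1]
force: [0.3, 0.0, -1.8]
grip_width: 0.0581
[0.46414619 0.31565348 0.04575815] [ 0.27360058  0.0413981  -1.81320411] 0.05809927005741784 71.54133402891341
```

View pics/s18.png

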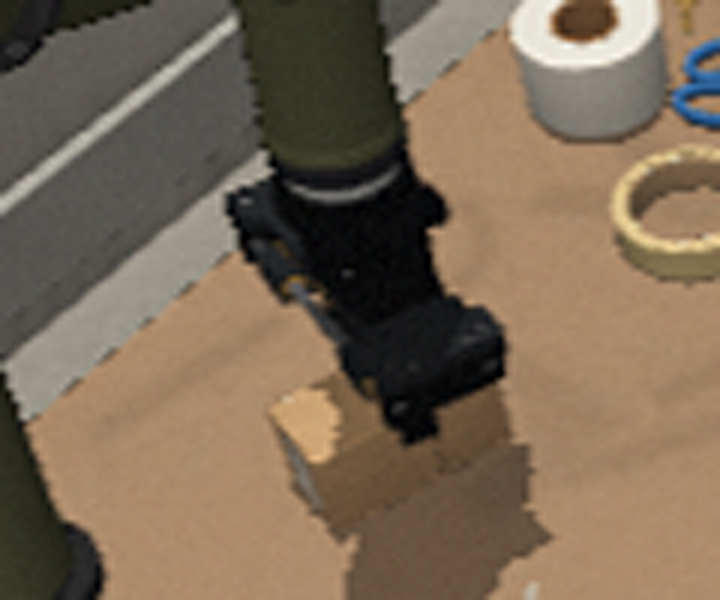

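```bash
python3 -m pendant '{"xyz":[[0,0,0.02],[0,0,0.04],[0,0,0.05],[0,0,0.05],[0,0,0.03],[0,0,0]],"turn":[0,0,0,0,0,0]}' ; python3 -m pendant '{"xyz":[[0.015,-0.025,0],[0.025,-0.04,0],[0.025,-0.04,0],[0.025,-0.04,0],[0.025,-0.04,0],[0.025,-0.04,0],[0.025,-0.04,0],[0.025,-0.04,0],[0.02,-0.03,0],[0,0,0]],"turn":[-0.1,-0.14,-0.14,-0.14,-0.14,-0.14,-0.14,-0.14,-0.14,0]}'
python3 - <<'E'
from h import *
o=readout.get_obs();M=R.from_euler('xyz',o['tool_rot'],degrees=True).as_matrix();print(o['tool_pos'],o['force'],o['grip_width'],M.round(3),np.degrees(np.arctan2(M[1,1],M[0,1])))
snap('scene','s19',(180,60,360,200),4)
E
```

```text
time_s: 29.35
tool_pos: [0.462, 0.313, 0.2452]
tool_rot: [-175.3, 85.7, 166.2]
force: [0.7, -0.2, -3.6]
grip_width: 0.0577
time_s: 30.6
tool_pos: [0.6656, -0.0349, 0.2278]
tool_rot: [-159.2, 85.3, 110.1]
force: [0.6, 0.8, -3.5]
grip_width: 0.0576
[ 0.66558088 -0.03490071  0.22780557] [ 0.59268465  0.80993876 -3.52705272] 0.05757965142970732 [[-0.028  1.    -0.013]
 [ 0.078 -0.011 -0.997]
 [-0.997 -0.029 -0.077]] -0.615595134500556
```

View pics/s19.png

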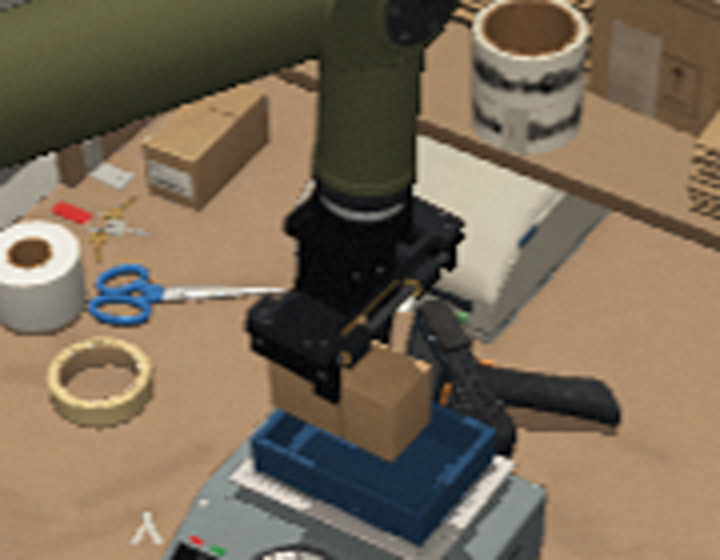

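```bash
python3 -m pendant '{"xyz":[[0.012,-0.008,-0.005],[0.006,-0.003,-0.015],[0,0,-0.012],[0,0,0]],"turn":[0.03,0,0,0]}'
python3 - <<'E'
from h import *
np.set_printoptions(precision=4,suppress=True)
o=readout.get_obs();M=R.from_euler('xyz',o['tool_rot'],degrees=True).as_matrix();print(o['tool_pos'],o['force'],np.degrees(np.arctan2(M[1,1],M[0,1])))
im=snap('scene','s20',(200,100,340,200),5); dial(im,'scene','d20')
snap('top','t20',(210,150,310,240),8)
for c in ['scene','top']:
  for n in ['carton_middle','tray_middle']:
    for d in pinpoint(c,n)[:2]: print(c,n,round(d['score'],2),cw(c,d['at']))
E
```

```text
time_s: 31.15
tool_pos: [0.6805, -0.0374, 0.1899]
tool_rot: [-155.9, 84.7, 115.8]
force: [-0.2, 0.2, -2.6]
grip_width: 0.0581
[ 0.6805 -0.0374  0.1899] [-0.1869  0.2346 -2.5995] 1.7716636656622653
scene carton_middle 0.65 [ 0.6772 -0.0342  0.1746]
scene carton_middle 0.23 [ 0.51   -0.0775  0.0451]
scene tray_middle 0.75 [ 0.4157 -0.6577  0.0165]
scene tray_middle 0.7 [ 0.683  -0.0448  0.1278]
top carton_middle 0.61 [ 0.6803 -0.0365  0.1737]
top carton_middle 0.29 [ 0.6898 -0.3339 -0.0009]
top tray_middle 0.72 [ 0.4139 -0.6598  0.0183]
top tray_middle 0.61 [ 0.6846 -0.0412  0.1256]
```

View pics/s20.png

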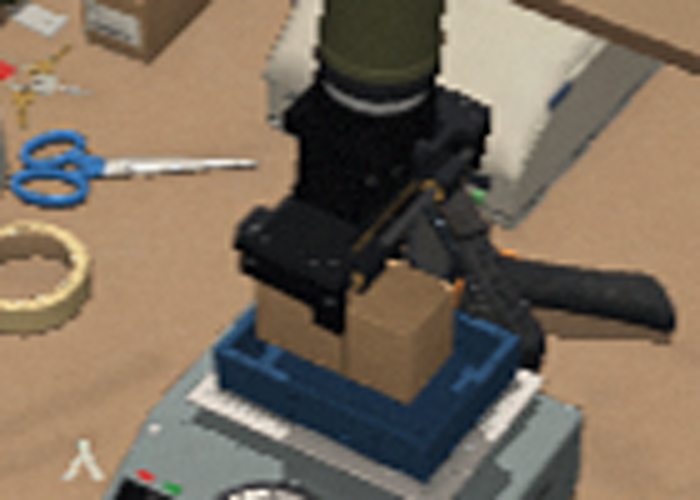

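View pics/t20.png

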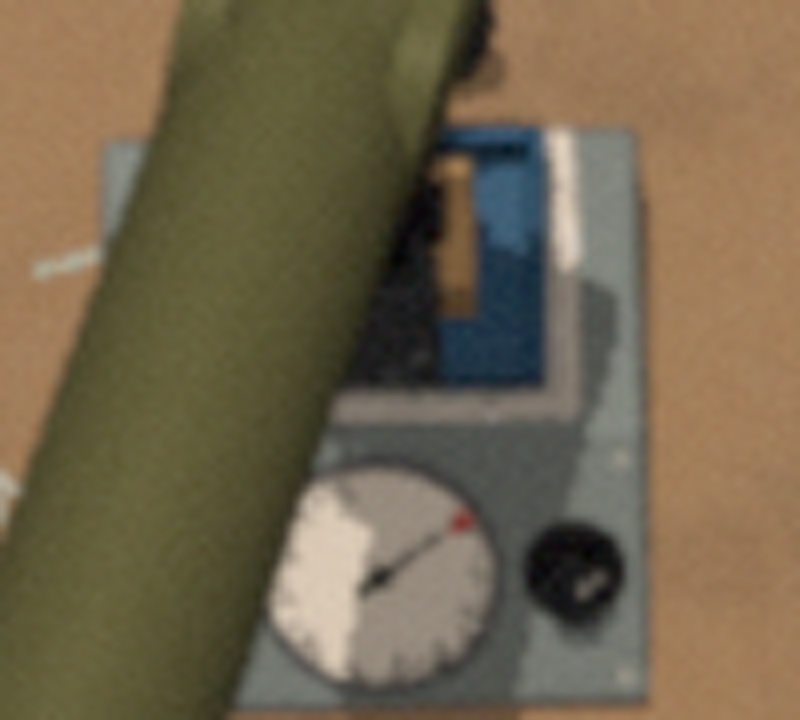

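```bash
python3 -m pendant '{"xyz":[[0.003,-0.007,-0.002],[0,0,-0.008],[0,0,-0.007],[0,0,-0.005],[0,0,-0.002],[0,0,0]],"turn":[0,0,0,0,0,0]}'
python3 - <<'E'
from h import *
o=readout.get_obs();print(o['tool_pos'],o['force'])
im=snap('scene','s21',(200,100,340,200),5); print(angles(dial(im,'scene','d21')))
E
```

```text
time_s: 32.2
tool_pos: [0.6852, -0.0465, 0.1672]
tool_rot: [-158.6, 84.9, 113.0]
force: [-0.1, -0.0, -2.2]
grip_width: 0.0574
[ 0.68522165 -0.0465386   0.16720734] [-0.05303293 -0.0401997  -2.16255109]
((np.float64(294.8796511627907), np.float64(271.1953488372093)), (np.float64(454.0690161527166), np.float64(164.1806167400881)), np.float64(55.62390281835748), np.float64(54.05959881033439), np.float64(5.063413100033811), np.int64(2084))
```

View pics/s21.png

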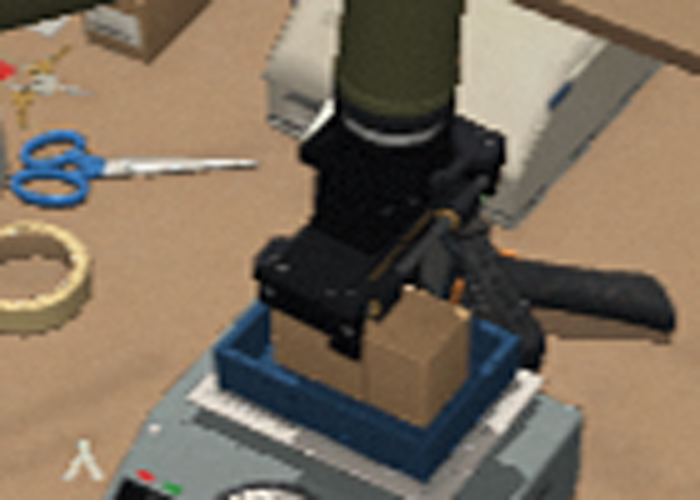

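Well centred. I lower gently until the dial responds.

```bash
python3 -m pendant '{"xyz":[[0,0.001,-0.003],[0,0,-0.003],[0,0,-0.003],[0,0,-0.002],[0,0,0]],"turn":[0,0,0,0,0]}'
python3 - <<'E'
from h import *
o=readout.get_obs();print(o['tool_pos'],o['force'])
im=snap('scene','s22',(200,100,340,200),5); print(angles(dial(im,'scene','d22')))
E
```

```text
time_s: 32.88
tool_pos: [0.6858, -0.0452, 0.1571]
tool_rot: [-159.8, 84.9, 111.9]
force: [-1.2, 0.4, 0.3]
grip_width: 0.0574
[ 0.68575639 -0.04524046  0.15713549] [-1.18288392  0.39912025  0.34732705]
((np.float64(293.2994143484627), np.float64(272.43923865300144)), (np.float64(450.9760554505356), np.float64(165.3698802772527)), np.float64(55.39267171056526), np.float64(132.48049615755056), np.float64(4.418036179255213), np.int64(2079))
```

View pics/d22.png

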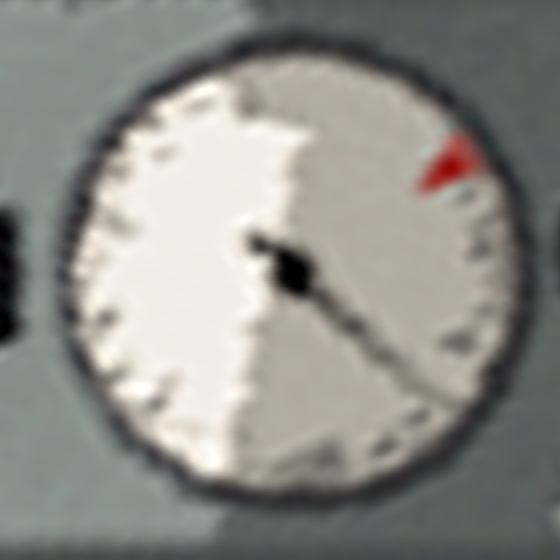

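```bash
python3 -m pendant '{"xyz":[[0,0,-0.001],[0,0,0],[0,0,0],[0,0,0]],"turn":[0,0,0,0]}' 0.9 ; python3 -m pendant '{"xyz":[[0,0,0.02],[0,0,0.035],[0,0,0.04],[-0.02,0.03,0.03],[-0.02,0.05,0.02],[-0.02,0.05,0],[-0.02,0.05,0],[0,0,0]],"turn":[0,0,0,0,0,0,0,0]}'
python3 - <<'E'
from h import *
np.set_printoptions(precision=4,suppress=True)
o=readout.get_obs();print(o['tool_pos'],o['force'])
im=snap('scene','s23',(200,100,340,240),4); print(angles(dial(im,'scene','d23')))
im=snap('top','t23',(210,150,310,240),8); print(angles(dial(im,'top','d23t')))
for c in ['scene','top']:
  for n in ['carton_middle','tray_middle','pointer_tip','dial_300','masking_tape','stapler','lock_tab']:
    for d in pinpoint(c,n)[:2]: print(c,n,round(d['score'],2),cw(c,d['at']))
E
```

```text
time_s: 33.42
tool_pos: [0.6867, -0.0456, 0.1574]
tool_rot: [-161.4, 85.0, 110.2]
force: [-0.3, -1.3, -0.3]
grip_width: 0.0777
time_s: 34.42
tool_pos: [0.6048, 0.1373, 0.3192]
tool_rot: [-169.4, 85.0, 102.0]
force: [0.4, -1.3, 0.1]
grip_width: 0.0783
[0.6048 0.1373 0.3192] [ 0.4194 -1.3318  0.0637]
((np.float64(292.3357825128582), np.float64(271.19544452608375)), (np.float64(450.8376302797586), np.float64(165.55677454744927)), np.float64(55.415436502621986), np.float64(139.72633386261936), np.float64(2.9036785463440786), np.int64(142))
((np.float64(288.9611111111111), np.float64(266.6722222222222)), (np.float64(448.7426810477658), np.float64(157.23959938366718)), np.float64(53.02211694076769), np.float64(nan), np.float64(nan), np.int64(0))
scene carton_middle 0.9 [ 0.6825 -0.0444  0.1403]
scene tray_middle 0.78 [ 0.6828 -0.0442  0.1253]
scene tray_middle 0.57 [ 0.4159 -0.6581  0.0185]
scene dial_300 0.79 [ 0.509  -0.0763  0.0474]
scene masking_tape 0.66 [ 0.7082  0.2919 -0.003 ]
scene stapler 0.72 [ 0.6879 -0.3334  0.0022]
scene lock_tab 0.46 [0.5366 0.0361 0.0696]
top carton_middle 0.79 [ 0.683  -0.0462  0.1391]
top tray_middle 0.65 [ 0.6838 -0.0435  0.1245]
top tray_middle 0.61 [ 0.4129 -0.6629  0.0194]
top dial_300 0.65 [ 0.5109 -0.0785  0.0458]
top stapler 0.53 [ 0.6913 -0.3354  0.0013]
top stapler 0.44 [ 0.6872 -0.0429  0.1257]
top lock_tab 0.42 [0.5328 0.0341 0.0674]
  return _methods._mean(a, axis=axis, dtype=dtype,
  ret = ret.dtype.type(ret / rcount)
  ret = _var(a, axis=axis, dtype=dtype, out=out, ddof=ddof,
  arrmean = um.true_divide(arrmean, div, out=arrmean,
  ret = ret.dtype.type(ret / rcount)
```

View pics/s23.png

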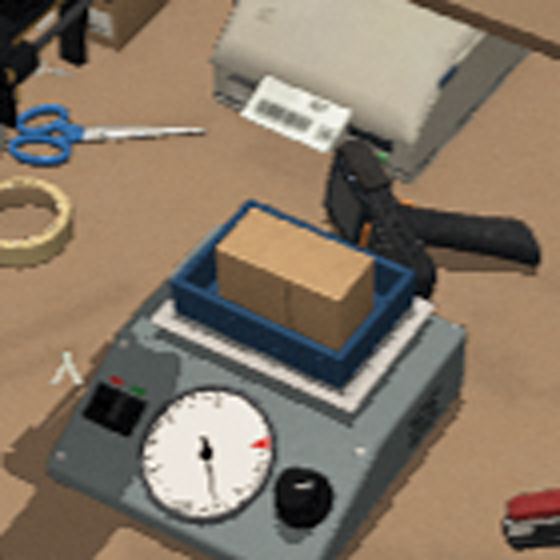

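View pics/d23.png

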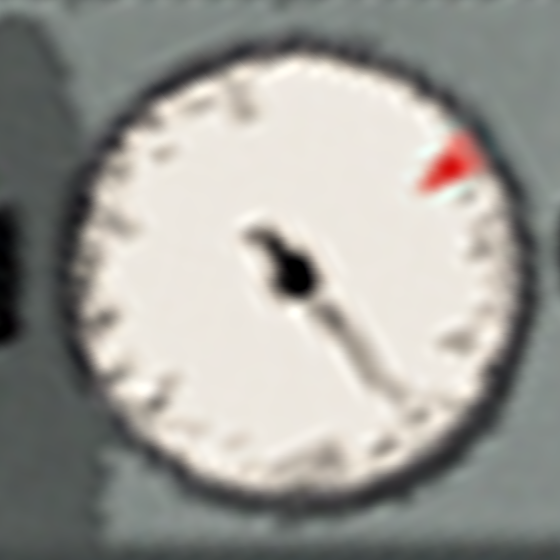

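View pics/t23.png

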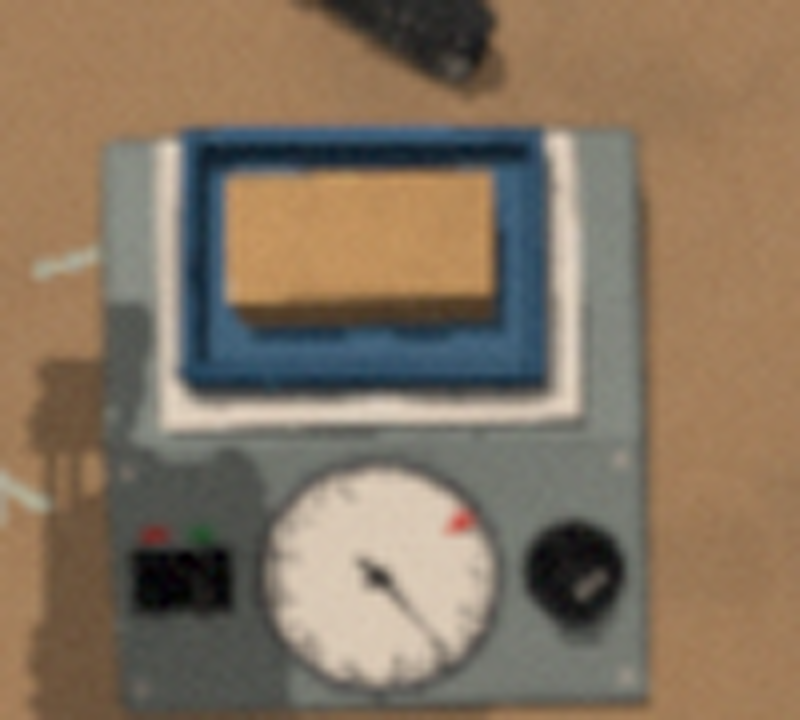

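The pointer is at about 140° and the 300 g mark at about 141°. The carton and tray are centred, and the lock is at the green end. I hand the job in.

```bash
python3 -c "
from cell import sign_off
print(sign_off())"
```

```text
the job is handed in; nothing more can be done
None
```

I carried out every step and handed the job in at about 34.5 s of the allowed 72 s; the hand-in reports no verdict.

I slid the lock to its free end, stood the blue tray on the pan and turned the zero knob clockwise in three strokes. I then let go of the knob and set the carton down in the tray.

**Last checks**
- **Lock:** The networks put the tab about 19 to 20 mm from its start, over the 18 mm limit but not by much. It would not move further under 25 N, sat as far from the slot's right end as it had from the left, and the pan sank freely.
- **Tray and carton:** The tray is about 6 mm from the pan's middle, and the carton is within about 3 mm of the tray's middle.
- **Zero with the tray alone:** The pointer was within about 1 to 2° of the red triangle, roughly 1 mm at the tip.
- **Dial with the carton on:** The pointer showed about 140°, against about 141° for the 300 g mark. My automatic reading of the pointer failed in the last top picture, so this rests on the scene camera and looking at the top picture.
- **Bystanders:** The stapler was seen unmoved in both cameras and the tape roll in the scene camera only; the top camera did not report the tape.

**Disagreements along the way:** Pushing the lock left the tool tilted by about 5°, which did no harm. In the first two strokes the dial plate turned only about three quarters as far as the gripper, so I added the third stroke.

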